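Put the round reagent bottles back in their carrier

ROBOT

A 7-joint arm with a two-finger parallel gripper is mounted at the origin on the work surface. World frame = base frame: x ahead of the robot, y to its left, z up, the work surface at z = 0. Lengths are in m, angles in degrees, forces in N, time in s.
With the tool pointing down it reaches from about 0.425 to 0.875 m from the base axis. Payload 4.7 kg.
Tool frame: the origin (TCP) lies on the centre line of the jaws, within the pads' length; the fingertips stand 8 mm ahead of it and the grasp point (between the pads) lies 11 mm behind it; z points along the fingers, y is the direction in which the jaws open and shut (so a half turn about z gives the same grasp; the last joint's range is limited). The gripper opens to 87 mm and grips with 3 to 60 N. Pads are 19 mm wide; open, the fingers measure 117 mm over their backs; the gripper's body (75 mm by 190 mm) begins 51 mm behind the grasp point.
Start: joints at [-67.489, 18.392, -4.016, 83.108, 1.295, 78.541, -3.26], TCP at [0.24, 0.604, 0.231] pointing down, gripper open.
Joint ranges: [-163.93, 163.93], [-17.29, 119.83], [-79.2, 71.16], [3.27, 140.29], [-89.18, 269.18], [5.43, 117.66], [-154.24, 154.24]. Speed limits (degrees/s): [147.25, 147.25, 180, 180, 180, 180, 180].

INTERFACE

Orientations are given as [roll, pitch, yaw] about the fixed x, y, z axes, in that order (R = Rz(yaw) Ry(pitch) Rx(roll)).
In Python, from cell import status, vision, workorder gives the robot as it stands.
- The arm moves only by the tool step_arm, never from a script. Its argument "series" is a list of rows, each an object of numbers: "ax", "ay", "az": the turn, a rotation vector about the world's x, y, z in degrees; "x", "y", "z": the shift along the world's x, y, z in m; "claw": the opening in per cent of the stroke, from 0 (shut) to 100 (fully open). In form: [{"ax": .., "ay": .., "az": .., "x": .., "y": .., "z": .., "claw": ..}, ...]. A call has 1 to 12 rows; each row is the pose to reach, as a shift and turn from the pose commanded when the call began; what a row does not reach only later rows make up. A row lasts 1/10 s, in which the tool goes at most 50 mm and 8.59 degrees, less where a joint would pass 70% of its speed; a pose out of reach is approached as far as the arm can. A call with a gripper value outside its range is refused whole. The fingers move at their own pace and stop on an object; "squeeze" is the grip in N (left out, the last holds). Time passes only in rows, so rows that repeat a pose let the fingers close. It gives the time, the measured TCP pose, the force and the opening at its end, in the units of the state.
- status.get_obs(): the state, without advancing time (a new reading comes with each control period).
- vision.read_camera(name): name is "side" or "top" or "wrist"; returns the picture (420x560x3 uint8, red, green, blue); there is no depth.
- vision.camera_params(name): a dict with "fovy" (degrees; the focal length in pixels is half the picture's height over the tangent of half this angle, whatever the lens; pixels are square), "cx", "cy" (the principal point, pixels), "eye" and "orientation" of the camera in the world; the wrist camera has in their place "tool_from_camera" (4x4, takes a point from camera to tool coordinates, whose origin is the TCP and whose axes are the flange's). Camera axes: x right, y down, z forward; pixel columns grow to the right and rows downward; lengths in m; the calibration is good to about 2 mm. A picture is of the moment at which its call begins: read the wrist's pose just before it. camera_params takes no time and is no camera call.
- workorder.sign_off(): hands the job in, once; it reports no verdict.
The state is a dict: "time_s": time; "qpos": joint angles; "joint_velocities": joint speeds; "effort": joint torques, N m; "tool_pos": TCP position; "tool_rot": TCP orientation; "force": force on the tool from outside, world axes, zero at the start; "wrist_torque": the same for the moment, N m; "grip_width": finger opening in m.
Only numpy, scipy, OpenCV 4.12 (cv2) and the standard library are available. Lean on these libraries where they do the work, as an engineer would, in place of code of your own. Each camera call takes 0.05 s, during which the arm holds its last target.

TASK

Gather the four round, narrow-necked amber bottles from the bench into the steel carrier, each standing in the white adapter whose pocket matches its size: the smallest bottle in the smallest pocket, and so on up to the largest. They are glass, so set each one down gently to the bottom of its pocket and never knock a bottle over. The square bottle and the straight wide-mouth jar do not belong in it: leave them standing where they are.

Things in the scene. Friction and masses are not known exactly. Their poses are not given: they have to be found in the camera images.
- bottle_25: Loose amber glass bottle, round, paper label band, blue screw cap; the smallest of four: body 34 mm in diameter, 96 mm tall overall. Cap: 27 mm in diameter, the top 26 mm; below it a slightly narrower neck, 10 mm long, then a sloping shoulder. Gripped by the cap it hangs straight. Starts upright on the bench. Origin: centre of the underside, z up along its axis. Under 0.5 kg.
- bottle_50: Loose amber glass bottle, round, paper label band, blue screw cap; the second smallest of four: body 46 mm in diameter, 105 mm tall overall. Cap: 33 mm in diameter, the top 26 mm; below it a slightly narrower neck, 10 mm long, then a sloping shoulder. Gripped by the cap it hangs straight. Starts upright on the bench. Origin: centre of the underside, z up along its axis. Under 0.5 kg.
- bottle_100: Loose amber glass bottle, round, paper label band, blue screw cap; the second largest of four: body 58 mm in diameter, 114 mm tall overall. Cap: 40 mm in diameter, the top 26 mm; below it a slightly narrower neck, 10 mm long, then a sloping shoulder. Gripped by the cap it hangs straight. Starts upright on the bench. Origin: centre of the underside, z up along its axis. Under 0.5 kg.
- bottle_250: Loose amber glass bottle, round, paper label band, blue screw cap; the largest of four: body 70 mm in diameter, 124 mm tall overall. Cap: 45 mm in diameter, the top 26 mm; below it a slightly narrower neck, 10 mm long, then a sloping shoulder. Gripped by the cap it hangs straight. Starts upright on the bench. Origin: centre of the underside, z up along its axis. Under 0.5 kg.
- adapter_34: Pocket for the smallest round bottle: fixed white block, 100 x 100 x 43 mm, round blind pocket 44 mm in diameter in its middle, mouth chamfered 4 mm. One of four filling a 210 mm steel tray 2 x 2, 102 mm apart; their corners and the tray's angle vary. Origin: on the pocket's axis, underside of the block, 3 mm above the bench; x, y along its sides. Pocket floor z = 3 mm, top z = 43 mm.
- adapter_46: Pocket for the second smallest round bottle: fixed white block, 100 x 100 x 43 mm, round blind pocket 56 mm in diameter in its middle, mouth chamfered 4 mm. One of four filling a 210 mm steel tray 2 x 2, 102 mm apart; their corners and the tray's angle vary. Origin: on the pocket's axis, underside of the block, 3 mm above the bench; x, y along its sides. Pocket floor z = 3 mm, top z = 43 mm.
- adapter_58: Pocket for the second largest round bottle: fixed white block, 100 x 100 x 43 mm, round blind pocket 68 mm in diameter in its middle, mouth chamfered 4 mm. One of four filling a 210 mm steel tray 2 x 2, 102 mm apart; their corners and the tray's angle vary. Origin: on the pocket's axis, underside of the block, 3 mm above the bench; x, y along its sides. Pocket floor z = 3 mm, top z = 43 mm.
- adapter_70: Pocket for the largest round bottle: fixed white block, 100 x 100 x 43 mm, round blind pocket 80 mm in diameter in its middle, mouth chamfered 4 mm. One of four filling a 210 mm steel tray 2 x 2, 102 mm apart; their corners and the tray's angle vary. Origin: on the pocket's axis, underside of the block, 3 mm above the bench; x, y along its sides. Pocket floor z = 3 mm, top z = 43 mm.
- square_bottle: Look-alike that stays: amber bottle of square section, 56 x 56 mm, with the same kind of blue cap (40 mm in diameter), 114 mm tall. Loose, stands upright on the bench. Origin: centre of the underside, z up.
- wide_jar: Look-alike that stays: straight round amber jar, 58 mm in diameter, 90 mm tall, without a neck: its blue cap (60 mm) is as wide as the jar. Loose, stands upright on the bench. Origin: centre of the underside, z up.
Mind the look-alikes: they are no part of the job. What is shaped like the bottle_25 but red is not meant. Leave any turquoise look-alike of the bottle_250 alone.

How it is judged (in metres and radians):
At the end, for the whole second after the job is handed in: Each of the four round bottles stands upright (within 0.12 rad) and still on the floor of the pocket of its own size (within 10 mm of the pocket's axis, at most 5 mm above its floor), and the square bottle and the wide jar stand upright within 30 mm of where they started (horizontal distance between bottle_25 and adapter_34 below 0.01 m and z of bottle_25 in the frame of adapter_34 between -0.002 and 0.008 m and angle between each of bottle_25, bottle_50, bottle_100, bottle_250, square_bottle, wide_jar's own z axis and vertical below 0.12 rad and linear speed of each of bottle_25, bottle_50, bottle_100, bottle_250, square_bottle, wide_jar below 0.02 m/s and horizontal distance between bottle_50 and adapter_46 below 0.01 m and z of bottle_50 in the frame of adapter_46 between -0.002 and 0.008 m and horizontal distance between bottle_100 and adapter_58 below 0.01 m and z of bottle_100 in the frame of adapter_58 between -0.002 and 0.008 m and horizontal distance between bottle_250 and adapter_70 below 0.01 m and z of bottle_250 in the frame of adapter_70 between -0.002 and 0.008 m and distance of each of square_bottle, wide_jar from where it was at the start of the episode below 0.03 m); the robot touches nothing.
It fails at once if a bottle or jar is tipped over (angle between any of bottle_25, bottle_50, bottle_100, bottle_250, square_bottle, wide_jar's own z axis and vertical above 0.6 rad).
It fails at once if the square bottle or the wide jar is taken away or pushed from its place (more than 30 mm) (distance of any of square_bottle, wide_jar from where it was at the start of the episode above 0.03 m).
It fails at once if a bottle is dropped: let go and falling faster than 0.5 m/s (a fall of over 13 mm) ((linear speed of bottle_25 above 0.5 m/s and contact force between bottle_25 and the fingers below 0.3 N) or (linear speed of bottle_50 above 0.5 m/s and contact force between bottle_50 and the fingers below 0.3 N) or (linear speed of bottle_100 above 0.5 m/s and contact force between bottle_100 and the fingers below 0.3 N) or (linear speed of bottle_250 above 0.5 m/s and contact force between bottle_250 and the fingers below 0.3 N)).
It fails at once if a bottle is rammed into an adapter (over 60 N) (contact force between any of bottle_25, bottle_50, bottle_100, bottle_250 and adapter_34 above 60 N or contact force between any of bottle_25, bottle_50, bottle_100, bottle_250 and adapter_46 above 60 N or contact force between any of bottle_25, bottle_50, bottle_100, bottle_250 and adapter_58 above 60 N or contact force between any of bottle_25, bottle_50, bottle_100, bottle_250 and adapter_70 above 60 N).
It also fails if it takes over 106 s, if anything falls off the work surface, if the arm or the gripper's body presses on something with over 40 N, if the wrist force passes 120 N, or if a joint passes its speed limit or range.

## Working session

There is one attempt and no reset: what is moved stays moved. The work goes in short steps, Python scripts to look and compute and a tool call to move; the robot and the scene stay as the last step left them, time stands still between calls to the robot, and variables do not carry over. Pictures are saved under pics/ and viewed, and the job is handed in when it is done.

Besides the shell and the picture viewer there is one more tool, called after "Emit:" as name(argument=value, ...) on one line, values as JSON. step_arm: Moves the arm, as the interface text tells. Its arguments: {"type":"object","properties":{"series":{"type":"array"},"squeeze":{"type":"number"}},"required":["series"]}

```bash
mkdir -p pics; ls; python3 - <<'E'
from cell import status, vision
import cv2
o=status.get_obs();print(o)
for n in ["side","top","wrist"]:
    im=vision.read_camera(n);cv2.imwrite(f"pics/{n}0.png",im[:,:,::-1]);print(n,vision.camera_params(n))
E
```

```text
pics
{'time_s': 0.0, 'qpos': array([-67.48840825,  18.44061761,  -4.01746601,  83.17541605,
         1.29602727,  78.53975275,  -3.26093352]), 'joint_velocities': array([ 0.01574993, -0.00052543,  0.04368599,  0.060627  ,  0.0130711 ,
       -0.05513881, -0.06419637]), 'effort': array([-1.59783604e-04, -4.91287172e+01, -4.03943891e-01, -3.12528205e+01,
       -6.39874628e-02,  4.36906144e-02,  1.67574149e-04]), 'tool_pos': array([0.24020868, 0.60340794, 0.2294396 ]), 'tool_rot': array([-1.79889522e+02,  6.10404110e-03,  1.58299283e+02]), 'force': array([-0.18773341,  0.81662099, -0.4145242 ]), 'wrist_torque': array([0.00098761, 0.03759009, 0.02317793]), 'grip_width': 0.0869832985094444}
side {'fovy': 55.33042992124716, 'cx': 279.7899544929363, 'cy': 209.42314172333542, 'eye': array([-0.01866803, -0.64443008,  0.67668187]), 'orientation': array([-1.24970493e+02, -1.19521383e-01, -4.19211361e+01])}
top {'fovy': 57.340751381033456, 'cx': 283.85962501820677, 'cy': 216.95262690257425, 'eye': array([0.45072069, 0.03412065, 0.99660836]), 'orientation': array([-173.3160769 ,    0.29724007,  -89.17991988])}
wrist {'fovy': 65.21477268984333, 'cx': 273.1332469994703, 'cy': 209.33488689139818, 'tool_from_camera': array([[ 8.01124384e-04, -9.62902358e-01, -2.69848860e-01,
         7.39169774e-02],
       [ 9.99999326e-01,  9.98334158e-04, -5.93571049e-04,
        -3.83395748e-05],
       [ 8.40950298e-04, -2.69848203e-01,  9.62902508e-01,
        -1.54760382e-01],
       [ 0.00000000e+00,  0.00000000e+00,  0.00000000e+00,
         1.00000000e+00]])}
```

View pics/top0.png

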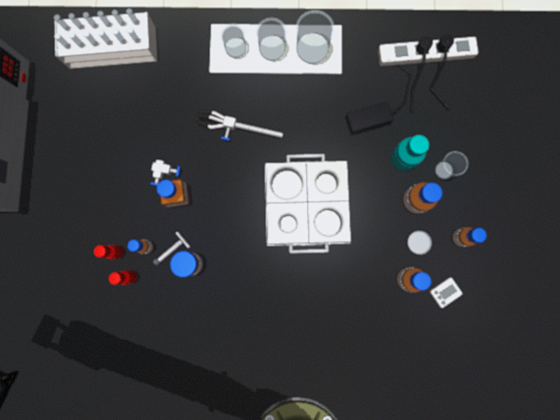

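View pics/side0.png

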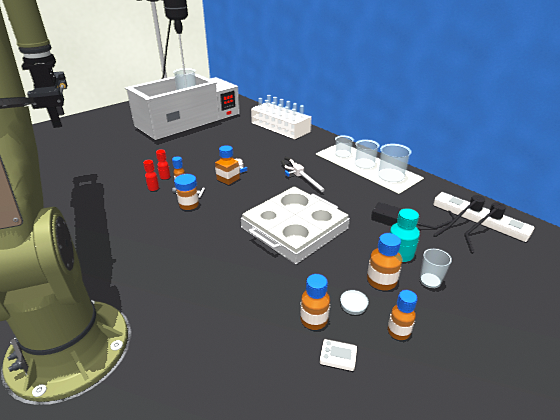

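View pics/wrist0.png

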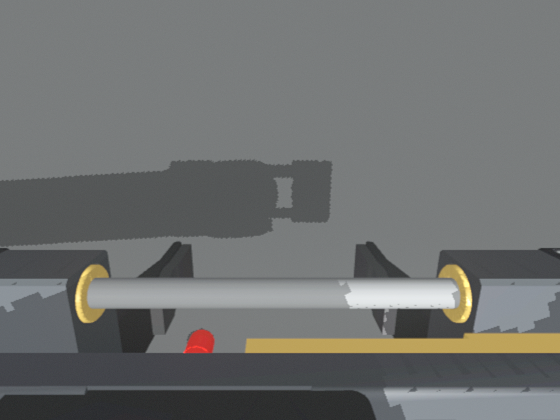

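```bash
cat > h.py <<'E'
import numpy as np, cv2
from scipy.spatial.transform import Rotation as R
from cell import status, vision
def cam(n,obs=None):
    p=vision.camera_params(n); f=210/np.tan(np.radians(p['fovy']/2))
    if 'eye' in p: Rm=R.from_euler('xyz',p['orientation'],degrees=True).as_matrix(); e=p['eye']
    else:
        T=p['tool_from_camera'];Rt=R.from_euler('xyz',obs['tool_rot'],degrees=True).as_matrix()
        Rm=Rt@T[:3,:3]; e=obs['tool_pos']+Rt@T[:3,3]
    return f,p['cx'],p['cy'],Rm,e
def px2w(c,u,v,z):
    f,cx,cy,Rm,e=c; d=Rm@np.array([(u-cx)/f,(v-cy)/f,1]); return e+d*(z-e[2])/d[2]
def w2px(c,P):
    f,cx,cy,Rm,e=c; q=Rm.T@(np.asarray(P)-e); return np.array([f*q[0]/q[2]+cx,f*q[1]/q[2]+cy])
def blue(im):
    h=cv2.cvtColor(im,cv2.COLOR_RGB2HSV); return cv2.inRange(h,(105,120,60),(128,255,255))
E
python3 - <<'E'
from h import *
im=cv2.imread('pics/top0.png')
def crop(n,x0,y0,x1,y1,s): cv2.imwrite('pics/'+n,cv2.resize(im[y0:y1,x0:x1],None,fx=s,fy=s,interpolation=cv2.INTER_CUBIC))
crop('cR.png',380,120,510,310,3);crop('cT.png',255,145,360,260,5);crop('cL.png',80,150,220,300,4)
c=cam('top');m=blue(im[:,:,::-1])
n,l,st,ce=cv2.connectedComponentsWithStats(m)
for i in range(1,n):
    if st[i,4]>30: print(st[i],ce[i].round(1),px2w(c,*ce[i],0.1).round(3))
E
```

```text
[220 136  10   6  36] [224.8 138.5] [0.744 0.185 0.1  ]
[175 165   6  12  46] [177.8 170.8] [0.663 0.295 0.1  ]
[150 179  26  19 309] [164.2 187.6] [0.622 0.326 0.1  ]
[420 182  23  21 381] [431.1 192.4] [ 0.619 -0.307  0.1  ]
[467 227  20  16 246] [477.2 234.8] [ 0.52  -0.411  0.1  ]
[127 239  16  14 163] [133.9 245.1] [0.485 0.389 0.1  ]
[169 250  28  28 605] [182.8 263.7] [0.443 0.273 0.1  ]
[411 272  21  19 310] [421.2 280.7] [ 0.412 -0.278  0.1  ]
```

View pics/cR.png

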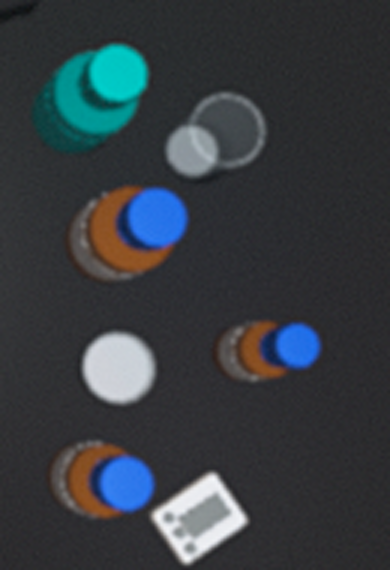

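View pics/cT.png

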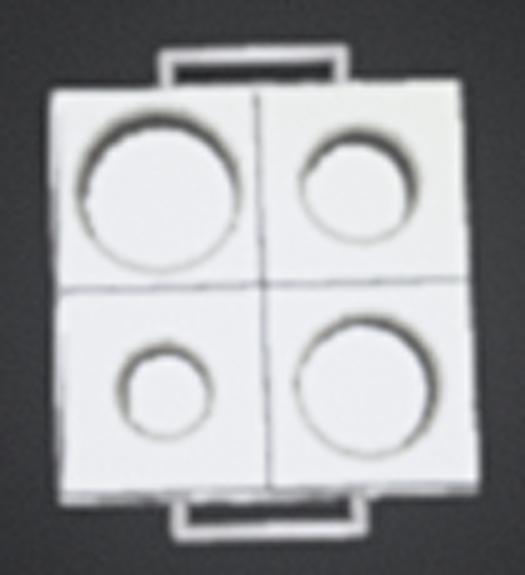

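View pics/cL.png

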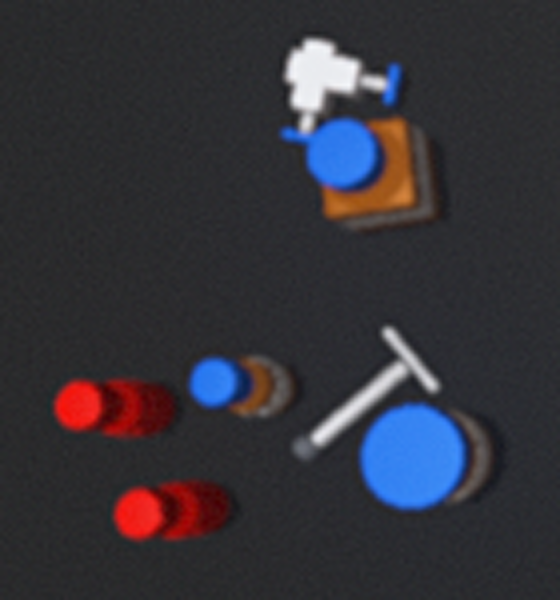

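```bash
cat > fit.py <<'E'
from h import *
from scipy.optimize import least_squares
H={'25':(.096,.027),'50':(.105,.033),'100':(.114,.040),'250':(.124,.045),'jar':(.090,.06),'sq':(.114,.04)}
def topdisk(im,c,guess,h,d,scale=8):
    # fit projected bright disc by gradient maximisation over x,y
    g=im[:,:,2].astype(float)  # blue channel
    g=cv2.GaussianBlur(g,(0,0),0.7)
    t=np.linspace(0,2*np.pi,72,endpoint=False)
    def samp(x,y,r):
        P=np.c_[x+r*np.cos(t),y+r*np.sin(t),np.full(72,h)]
        q=np.array([w2px(c,p) for p in P],np.float32)
        return cv2.remap(g,q[:,0].reshape(1,-1),q[:,1].reshape(1,-1),cv2.INTER_LINEAR)[0]
    best=None
    for st,n in((.004,5),(.001,5),(.0004,4)):
        cx,cy=guess if best is None else best[1:]
        for i in range(-n,n+1):
            for j in range(-n,n+1):
                x,y=cx+i*st,cy+j*st
                s=(samp(x,y,d/2-.0035)-samp(x,y,d/2+.0035)).mean()
                if best is None or s>best[0]: best=(s,x,y)
    return best
E
python3 - <<'E'
from fit import *
im=cv2.imread('pics/top0.png')[:,:,::-1]; c=cam('top')
for k,p in {'25':(133.9,245.1),'50':(477.2,234.8),'100':(421.2,280.7),'250':(431.1,192.4),'sq':(164.2,187.6),'jar':(182.8,263.7)}.items():
    h,d=H[k]; g=px2w(c,*p,h)[:2]; print(k,g.round(4),np.round(topdisk(im,c,g,h,d),4))
for n,p in {'red1':(80+78/4,150+404/4),'red2':(80+140/4,150+512/4)}.items(): print(n,px2w(c,*p,.096).round(4))
for n,p in {'turq':(380+118/3,120+72/3)}.items(): print(n,px2w(c,*p,.124).round(4))
f=lambda u,v:px2w(c,255+(u+.5)/5-.5,145+(v+.5)/5-.5,.046)[:2]
V=[f(256,95),f(270,488)];Hh=[f(60,290),f(467,279)]
print('seam',V,Hh,f(264,285))
print('angles',np.degrees(np.arctan2(*(V[0]-V[1])[::-1])),np.degrees(np.arctan2(*(Hh[0]-Hh[1])[::-1]))-90)
for n,p in {'70':(160,190),'46':(359,185),'34':(165,391),'58':(367,386)}.items(): print(n,f(*p).round(4))
E
```

```text
25 [0.4849 0.3911] [155.5114   0.4849   0.3935]
50 [ 0.5196 -0.4086] [148.5075   0.52    -0.4122]
100 [ 0.4129 -0.273 ] [154.0946   0.4129  -0.2744]
250 [ 0.6144 -0.2978] [151.2354   0.6154  -0.2998]
sq [0.6194 0.321 ] [145.6487   0.6184   0.319 ]
jar [0.4432 0.2759] [161.2318   0.4432   0.2763]
red1 [0.47  0.471 0.096]
red2 [0.408  0.4305 0.096 ]
turq [ 0.7288 -0.2738  0.124 ]
seam [array([ 0.69883953, -0.01297062]), array([ 0.5000378 , -0.02141527])] [array([0.59762644, 0.08437498]), array([ 0.60594583, -0.11926726])] [ 0.6015372  -0.01772047]
angles 2.4323350979687617 2.3394037792172497
70 [0.6492 0.035 ]
46 [ 0.6531 -0.0652]
34 [0.5475 0.0311]
58 [ 0.5514 -0.0693]
```

Emit:
step_arm(series=[{"x": 0.02, "y": -0.018, "z": 0, "az": -4, "claw": 60}, {"x": 0.055, "y": -0.048, "z": 0, "az": -8, "claw": 60}, {"x": 0.09, "y": -0.078, "z": 0, "az": -12, "claw": 60}, {"x": 0.125, "y": -0.108, "z": 0, "az": -16, "claw": 60}, {"x": 0.16, "y": -0.138, "z": 0, "az": -20, "claw": 60}, {"x": 0.195, "y": -0.168, "z": 0, "az": -24, "claw": 60}, {"x": 0.225, "y": -0.195, "z": 0, "az": -28, "claw": 60}, {"x": 0.245, "y": -0.21, "z": 0, "az": -29, "claw": 60}, {"x": 0.245, "y": -0.21, "z": 0, "az": -29, "claw": 60}, {"x": 0.245, "y": -0.21, "z": 0, "az": -29, "claw": 60}], squeeze=15)

```text
invalid input
```

```bash
python3 - <<'E'
from fit import *
o=status.get_obs();im=vision.read_camera('wrist');c=cam('wrist',o)
print(o['tool_pos'].round(4),o['tool_rot'].round(2),o['force'].round(1),o['grip_width'])
print('expect cap at',w2px(c,[.4849,.3935,.096]))
cv2.imwrite('pics/w1.png',im[:,:,::-1])
E
```

```text
[0.2403 0.6035 0.2297] [-1.7992e+02  1.0000e-02  1.5830e+02] [-0.2  0.2  0.2] 0.08705351533995016
expect cap at [182.90880897 456.93127034]
```

View pics/w1.png

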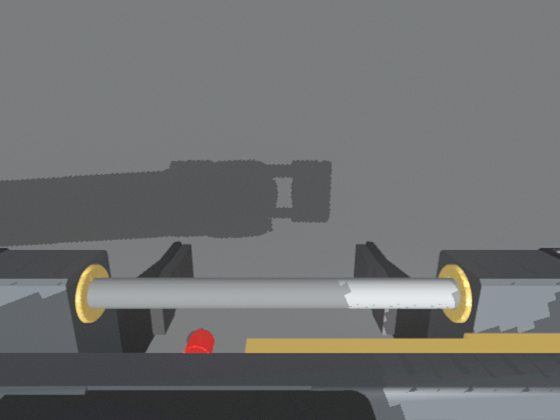

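Emit:
step_arm(series=[{"ax": 0, "ay": 0, "x": 0.02, "y": -0.018, "z": 0, "az": -4, "claw": 60}, {"ax": 0, "ay": 0, "x": 0.055, "y": -0.048, "z": 0, "az": -8, "claw": 60}, {"ax": 0, "ay": 0, "x": 0.09, "y": -0.078, "z": 0, "az": -12, "claw": 60}, {"ax": 0, "ay": 0, "x": 0.125, "y": -0.108, "z": 0, "az": -16, "claw": 60}, {"ax": 0, "ay": 0, "x": 0.16, "y": -0.138, "z": 0, "az": -20, "claw": 60}, {"ax": 0, "ay": 0, "x": 0.195, "y": -0.168, "z": 0, "az": -24, "claw": 60}, {"ax": 0, "ay": 0, "x": 0.225, "y": -0.195, "z": 0, "az": -28, "claw": 60}, {"ax": 0, "ay": 0, "x": 0.245, "y": -0.21, "z": 0, "az": -29, "claw": 60}, {"ax": 0, "ay": 0, "x": 0.245, "y": -0.21, "z": 0, "az": -29, "claw": 60}, {"ax": 0, "ay": 0, "x": 0.245, "y": -0.21, "z": 0, "az": -29, "claw": 60}], squeeze=15)

```text
time_s: 1.2
tool_pos: [0.4852, 0.3942, 0.2304]
tool_rot: [-180.0, -0.1, 129.3]
force: [-1.2, -0.0, -0.1]
grip_width: 0.0523
```

```bash
python3 - <<'E'
from fit import *
o=status.get_obs();im=vision.read_camera('wrist');c=cam('wrist',o)
print(o['time_s'],o['tool_pos'].round(4),o['tool_rot'].round(2),o['force'].round(1),o['grip_width'])
print('expect cap at',w2px(c,[.4849,.3935,.096]))
cv2.imwrite('pics/w2.png',im[:,:,::-1])
E
```

```text
1.2 [0.4852 0.3942 0.2304] [-1.7998e+02 -6.0000e-02  1.2930e+02] [-1.2 -0.  -0.1] 0.05226121723700963
expect cap at [272.75767807 202.15412109]
```

View pics/w2.png

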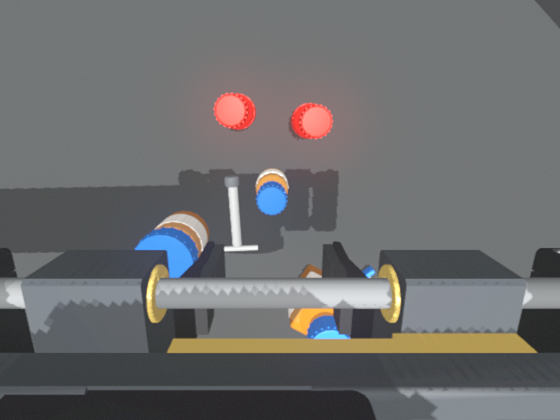

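```bash
cat > wl.py <<'E'
from fit import *
import sys
k,x,y,n=sys.argv[1],float(sys.argv[2]),float(sys.argv[3]),sys.argv[4]
h,d=H[k]
o=status.get_obs();im=vision.read_camera('wrist');c=cam('wrist',o)
print(round(o['time_s'],2),o['tool_pos'].round(4),o['tool_rot'].round(2),o['force'].round(1),round(o['grip_width'],4))
b=topdisk(im,c,(x,y),h,d);print('fit',np.round(b,4)); 
im=im.copy();t=np.linspace(0,6.28,40)
big=cv2.resize(im[:,:,::-1],None,fx=1.4,fy=1.4)
for bb,col in((b[1:],(0,255,255)),((x,y),(0,255,0))):
    for a in t:
        q=w2px(c,[bb[0]+d/2*np.cos(a),bb[1]+d/2*np.sin(a),h]); cv2.circle(big,tuple(int(v) for v in q*1.4),1,col,-1)
cv2.imwrite('pics/'+n,big)
E
python3 wl.py 25 .4849 .3935 w3.png
```

```text
1.25 [0.4842 0.3953 0.2304] [-1.7998e+02 -8.0000e-02  1.2943e+02] [-0.2  0.8 -0.3] 0.0524
fit [150.369    0.4819   0.3951]
```

View pics/w3.png

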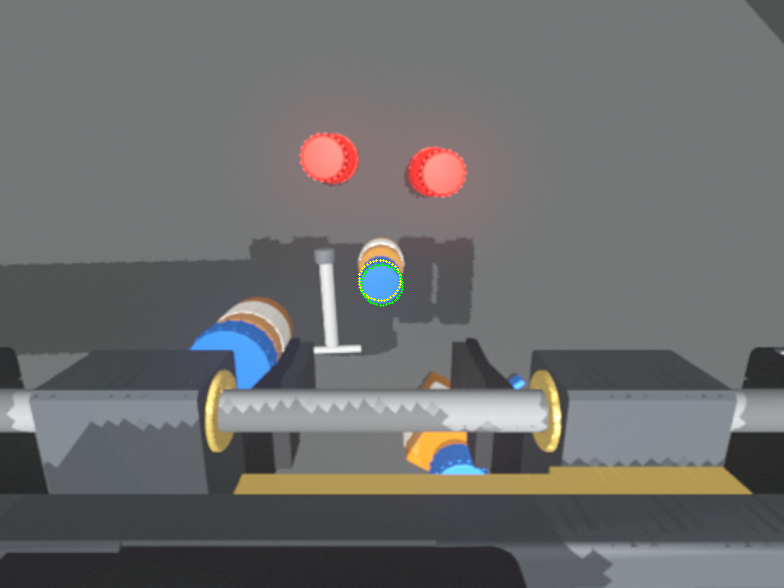

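Emit:
step_arm(series=[{"ax": 0, "ay": 0, "az": 0, "x": -0.001, "y": 0, "z": -0.02, "claw": 60}, {"ax": 0, "ay": 0, "az": 0, "x": -0.0015, "y": 0, "z": -0.055, "claw": 60}, {"ax": 0, "ay": 0, "az": 0, "x": -0.0015, "y": 0, "z": -0.09, "claw": 60}, {"ax": 0, "ay": 0, "az": 0, "x": -0.0015, "y": 0, "z": -0.115, "claw": 60}, {"ax": 0, "ay": 0, "az": 0, "x": -0.0015, "y": 0, "z": -0.135, "claw": 60}, {"ax": 0, "ay": 0, "az": 0, "x": -0.0015, "y": 0, "z": -0.15, "claw": 60}, {"ax": 0, "ay": 0, "az": 0, "x": -0.0015, "y": 0, "z": -0.158, "claw": 60}, {"ax": 0, "ay": 0, "az": 0, "x": -0.0015, "y": 0, "z": -0.158, "claw": 60}, {"ax": 0, "ay": 0, "az": 0, "x": -0.0015, "y": 0, "z": -0.158, "claw": 50}, {"ax": 0, "ay": 0, "az": 0, "x": -0.0015, "y": 0, "z": -0.158, "claw": 40}, {"ax": 0, "ay": 0, "az": 0, "x": -0.0015, "y": 0, "z": -0.158, "claw": 30}, {"ax": 0, "ay": 0, "az": 0, "x": -0.0015, "y": 0, "z": -0.158, "claw": 20}], squeeze=15)

```text
time_s: 2.5
tool_pos: [0.4843, 0.3942, 0.0733]
tool_rot: [179.9, -0.0, 129.3]
force: [0.6, 0.1, 0.1]
grip_width: 0.0281
```

Emit:
step_arm(series=[{"ax": 0, "ay": 0, "az": 0, "x": 0, "y": 0, "z": 0, "claw": 10}, {"ax": 0, "ay": 0, "az": 0, "x": 0, "y": 0, "z": 0, "claw": 10}, {"ax": 0, "ay": 0, "az": 0, "x": 0, "y": 0, "z": 0, "claw": 10}, {"ax": 0, "ay": 0, "az": 0, "x": 0, "y": 0, "z": 0, "claw": 10}], squeeze=20)

```text
time_s: 2.9
tool_pos: [0.4842, 0.3941, 0.0732]
tool_rot: [180.0, -0.0, 129.3]
force: [-0.8, -0.2, 4.6]
grip_width: 0.0264
```

```bash
python3 - <<'E'
from h import *
o=status.get_obs();print(o['tool_pos'].round(4),o['force'].round(1),o['grip_width'])
cv2.imwrite('pics/w4.png',vision.read_camera('wrist')[:,:,::-1])
E
```

```text
[0.4842 0.3941 0.0732] [-0.8 -0.2  4.6] 0.026372020590701553
```

View pics/w4.png

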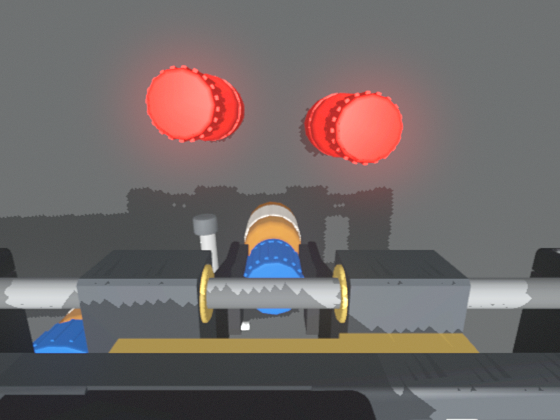

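Emit:
step_arm(series=[{"ax": 0, "ay": 0, "az": 0, "x": 0, "y": 0, "z": 0.005, "claw": 10}, {"ax": 0, "ay": 0, "az": 0, "x": 0, "y": 0, "z": 0.015, "claw": 10}, {"ax": 0, "ay": 0, "az": 0, "x": 0, "y": 0, "z": 0.035, "claw": 10}, {"ax": 0, "ay": 0, "az": 0, "x": 0, "y": 0, "z": 0.06, "claw": 10}, {"ax": 0, "ay": 0, "az": 0, "x": 0, "y": 0, "z": 0.085, "claw": 10}, {"ax": 0, "ay": 0, "az": 0, "x": 0, "y": 0, "z": 0.11, "claw": 10}, {"ax": 0, "ay": 0, "az": 0, "x": 0.002, "y": -0.015, "z": 0.13, "claw": 10}, {"ax": 0, "ay": 0, "az": -4, "x": 0.006, "y": -0.035, "z": 0.145, "claw": 10}, {"ax": 0, "ay": 0, "az": -8, "x": 0.011, "y": -0.065, "z": 0.15, "claw": 10}, {"ax": 0, "ay": 0, "az": -12, "x": 0.017, "y": -0.095, "z": 0.15, "claw": 10}, {"ax": 0, "ay": 0, "az": -16, "x": 0.022, "y": -0.125, "z": 0.15, "claw": 10}, {"ax": 0, "ay": 0, "az": -20, "x": 0.028, "y": -0.155, "z": 0.15, "claw": 10}])

```text
time_s: 4.15
tool_pos: [0.5118, 0.2362, 0.222]
tool_rot: [-179.9, 0.0, 109.0]
force: [0.1, -0.2, -0.6]
grip_width: 0.0266
```

Emit:
step_arm(series=[{"ax": 0, "ay": 0, "az": -4, "x": 0.006, "y": -0.03, "z": 0, "claw": 10}, {"ax": 0, "ay": 0, "az": -8, "x": 0.011, "y": -0.06, "z": 0, "claw": 10}, {"ax": 0, "ay": 0, "az": -12, "x": 0.017, "y": -0.09, "z": 0, "claw": 10}, {"ax": 0, "ay": 0, "az": -16, "x": 0.022, "y": -0.12, "z": 0, "claw": 10}, {"ax": 0, "ay": 0, "az": -16, "x": 0.028, "y": -0.15, "z": 0, "claw": 10}, {"ax": 0, "ay": 0, "az": -16, "x": 0.032, "y": -0.18, "z": 0, "claw": 10}, {"ax": 0, "ay": 0, "az": -16, "x": 0.0355, "y": -0.2, "z": 0, "claw": 10}, {"ax": 0, "ay": 0, "az": -16, "x": 0.0365, "y": -0.208, "z": 0, "claw": 10}, {"ax": 0, "ay": 0, "az": -16, "x": 0.0365, "y": -0.208, "z": 0, "claw": 10}, {"ax": 0, "ay": 0, "az": -16, "x": 0.0365, "y": -0.208, "z": 0, "claw": 10}, {"ax": 0, "ay": 0, "az": -16, "x": 0.0365, "y": -0.208, "z": 0, "claw": 10}])

```text
time_s: 5.25
tool_pos: [0.5483, 0.0327, 0.2224]
tool_rot: [-180.0, -0.0, 93.4]
force: [-0.1, -0.0, -1.2]
grip_width: 0.0262
```

```bash
python3 - <<'E'
from h import *
o=status.get_obs();print(o['time_s'],o['tool_pos'].round(4),o['tool_rot'].round(2),o['force'].round(1),o['grip_width'])
cv2.imwrite('pics/w5.png',vision.read_camera('wrist')[:,:,::-1])
for n in ('side','top'):
    cv2.imwrite(f'pics/{n}5.png',vision.read_camera(n)[:,:,::-1])
E
```

```text
5.25 [0.5483 0.0327 0.2224] [-1.7999e+02 -3.0000e-02  9.3420e+01] [-0.1 -0.  -1.2] 0.026212789238489586
```

View pics/w5.png

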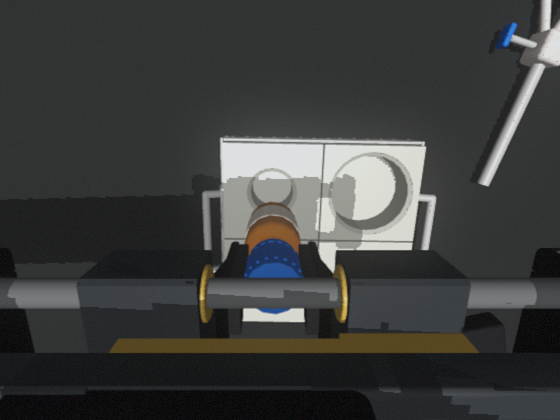

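View pics/side5.png

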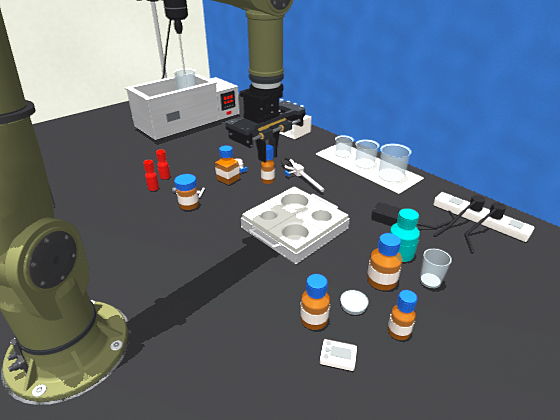

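View pics/top5.png

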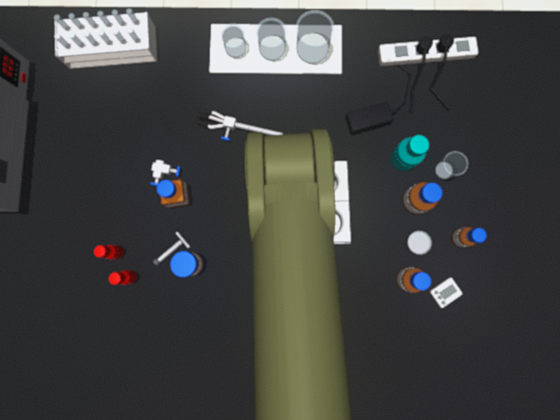

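```bash
python3 - <<'E'
from h import *
im=cv2.imread('pics/w5.png')
cv2.imwrite('pics/w5c.png',cv2.resize(im[130:300,200:440],None,fx=3.3,fy=3.3,interpolation=cv2.INTER_CUBIC))
o=status.get_obs();c=cam('wrist',o)
for P in ([.5484,.0312,.046],[.6503,.0354,.046],[.6015,-.0177,.046],[.5483,.0327,.15]): print(((w2px(c,P)-[200,130])*3.3).round(1),w2px(c,P).round(1))
for q in ((224,140),(424,145),(221,238)):print(px2w(c,*q,.046))
E
```

```text
[242.1 205.2] [273.4 192.2]
[567.4 211.4] [371.9 194.1]
[395.6 361.1] [319.9 239.4]
[241.6 302.8] [273.2 221.8]
[0.49644084 0.0810441  0.046     ]
[0.69481596 0.08814103 0.046     ]
[ 0.4952489  -0.02254289  0.046     ]
```

View pics/w5c.png

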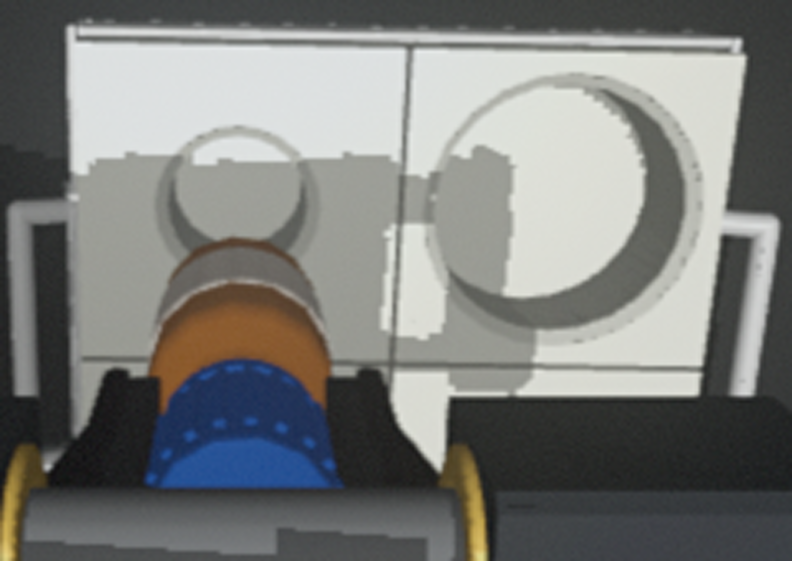

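```bash
python3 - <<'E'
from h import *
o=status.get_obs();c=cam('wrist',o);T=o['tool_pos']
for dy in (-.003,0,.003):
  t=np.linspace(0,6.28,60)
  for zz,r in((.150,.017),(.220,.0135),(.246,.0135)):
    q=np.array([w2px(c,[T[0]+r*np.cos(a),T[1]+dy+r*np.sin(a),zz]) for a in t]); q=(q-[200,130])*3.3
    print(dy,zz,'top row',q[:,1].min().round(1),'cols',q[:,0].min().round(1),q[:,0].max().round(1))
E
```

```text
-0.003 0.15 top row 244.0 cols 163.9 317.6
-0.003 0.22 top row 380.6 cols 155.0 324.7
-0.003 0.246 top row 454.5 cols 140.0 338.6
0 0.15 top row 230.6 cols 164.5 318.7
0 0.22 top row 362.6 cols 155.7 326.3
0 0.246 top row 433.7 cols 140.8 340.5
0.003 0.15 top row 217.2 cols 165.0 319.7
0.003 0.22 top row 344.4 cols 156.4 327.8
0.003 0.246 top row 412.7 cols 141.5 342.4
```

Emit:
step_arm(series=[{"ax": 0, "ay": 0, "az": 0, "x": 0, "y": -0.001, "z": -0.01, "claw": 10}, {"ax": 0, "ay": 0, "az": 0, "x": 0, "y": -0.0015, "z": -0.03, "claw": 10}, {"ax": 0, "ay": 0, "az": 0, "x": 0, "y": -0.0015, "z": -0.055, "claw": 10}, {"ax": 0, "ay": 0, "az": 0, "x": 0, "y": -0.0015, "z": -0.075, "claw": 10}, {"ax": 0, "ay": 0, "az": 0, "x": 0, "y": -0.0015, "z": -0.09, "claw": 10}, {"ax": 0, "ay": 0, "az": 0, "x": 0, "y": -0.0015, "z": -0.098, "claw": 10}, {"ax": 0, "ay": 0, "az": 0, "x": 0, "y": -0.0015, "z": -0.106, "claw": 10}, {"ax": 0, "ay": 0, "az": 0, "x": 0, "y": -0.0015, "z": -0.114, "claw": 10}, {"ax": 0, "ay": 0, "az": 0, "x": 0, "y": -0.0015, "z": -0.122, "claw": 10}, {"ax": 0, "ay": 0, "az": 0, "x": 0, "y": -0.0015, "z": -0.13, "claw": 10}, {"ax": 0, "ay": 0, "az": 0, "x": 0, "y": -0.0015, "z": -0.136, "claw": 10}, {"ax": 0, "ay": 0, "az": 0, "x": 0, "y": -0.0015, "z": -0.138, "claw": 10}])

```text
time_s: 6.6
tool_pos: [0.548, 0.0294, 0.0838]
tool_rot: [-179.9, 0.0, 93.3]
force: [-0.3, 1.0, -2.1]
grip_width: 0.0264
```

Emit:
step_arm(series=[{"ax": 0, "ay": 0, "az": 0, "x": 0, "y": 0, "z": -0.0015, "claw": 10}, {"ax": 0, "ay": 0, "az": 0, "x": 0, "y": 0, "z": -0.003, "claw": 10}, {"ax": 0, "ay": 0, "az": 0, "x": 0, "y": 0, "z": -0.003, "claw": 10}])

```text
time_s: 6.9
tool_pos: [0.5485, 0.0295, 0.0817]
tool_rot: [180.0, -0.0, 93.3]
force: [0.3, -0.8, -0.1]
grip_width: 0.0262
```

Emit:
step_arm(series=[{"ax": 0, "ay": 0, "az": 0, "x": 0, "y": 0, "z": -0.001, "claw": 10}, {"ax": 0, "ay": 0, "az": 0, "x": 0, "y": 0, "z": -0.002, "claw": 10}, {"ax": 0, "ay": 0, "az": 0, "x": 0, "y": 0, "z": -0.002, "claw": 10}])

```text
time_s: 7.2
tool_pos: [0.5483, 0.0295, 0.0795]
tool_rot: [-180.0, 0.0, 93.3]
force: [0.6, 0.1, -0.7]
grip_width: 0.0262
```

Emit:
step_arm(series=[{"ax": 0, "ay": 0, "az": 0, "x": 0, "y": 0, "z": -0.001, "claw": 10}, {"ax": 0, "ay": 0, "az": 0, "x": 0, "y": 0, "z": -0.001, "claw": 10}])

```text
time_s: 7.4
tool_pos: [0.5487, 0.0295, 0.0792]
tool_rot: [180.0, -0.0, 93.3]
force: [-0.9, 0.1, 3.9]
grip_width: 0.0265
```

Emit:
step_arm(series=[{"ax": 0, "ay": 0, "az": 0, "x": 0, "y": 0, "z": 0, "claw": 33}, {"ax": 0, "ay": 0, "az": 0, "x": 0, "y": 0, "z": 0, "claw": 38}, {"ax": 0, "ay": 0, "az": 0, "x": 0, "y": 0, "z": 0, "claw": 50}, {"ax": 0, "ay": 0, "az": 0, "x": 0, "y": 0, "z": 0, "claw": 50}, {"ax": 0, "ay": 0, "az": 0, "x": 0, "y": 0, "z": 0.01, "claw": 50}, {"ax": 0, "ay": 0, "az": 0, "x": 0, "y": 0, "z": 0.03, "claw": 50}, {"ax": 0, "ay": 0, "az": 0, "x": 0, "y": 0, "z": 0.07, "claw": 55}, {"ax": 0, "ay": 0, "az": 0, "x": 0, "y": 0, "z": 0.11, "claw": 60}, {"ax": 0, "ay": 0, "az": 0, "x": 0, "y": 0, "z": 0.13, "claw": 65}, {"ax": 0, "ay": 0, "az": 0, "x": 0, "y": 0, "z": 0.13, "claw": 65}])

```text
time_s: 8.4
tool_pos: [0.5508, 0.0295, 0.2131]
tool_rot: [179.6, -0.1, 93.3]
force: [-0.6, -0.6, 0.6]
grip_width: 0.0551
```

```bash
python3 - <<'E'
from h import *
o=status.get_obs();print(o['time_s'],o['tool_pos'].round(4),o['tool_rot'].round(2),o['force'].round(1),o['grip_width'])
im=vision.read_camera('wrist');cv2.imwrite('pics/w6.png',im[:,:,::-1])
c=cam('wrist',o)
for P in ([.5484,.0312,.046],[.5484,.0312,.102]): print(w2px(c,P))
E
```

```text
8.4 [0.5508 0.0295 0.2131] [ 1.7956e+02 -8.0000e-02  9.3280e+01] [-0.6 -0.6  0.6] 0.05508494584356982
[269.76335999 191.75844434]
[269.51765693 206.33401003]
```

View pics/w6.png

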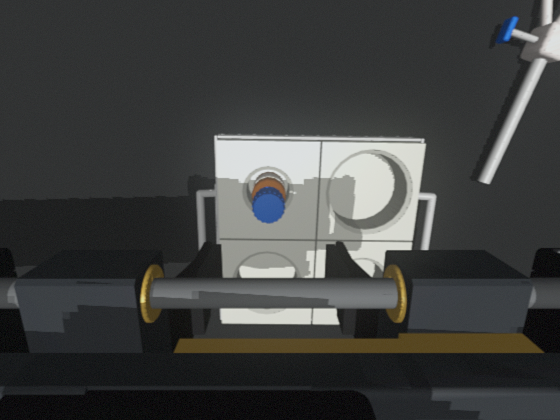

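Emit:
step_arm(series=[{"ax": 0, "ay": 0, "az": -3, "x": 0, "y": -0.02, "z": 0.02, "claw": 75}, {"ax": 0, "ay": 0, "az": -6, "x": -0.003, "y": -0.06, "z": 0.02, "claw": 75}, {"ax": 0, "ay": 0, "az": -10, "x": -0.006, "y": -0.105, "z": 0.02, "claw": 75}, {"ax": 0, "ay": 0, "az": -14, "x": -0.009, "y": -0.15, "z": 0.02, "claw": 75}, {"ax": 0, "ay": 0, "az": -18, "x": -0.012, "y": -0.195, "z": 0.02, "claw": 75}, {"ax": 0, "ay": 0, "az": -22, "x": -0.015, "y": -0.24, "z": 0.02, "claw": 75}, {"ax": 0, "ay": 0, "az": -26, "x": -0.018, "y": -0.285, "z": 0.02, "claw": 75}, {"ax": 0, "ay": 0, "az": -30, "x": -0.021, "y": -0.33, "z": 0.02, "claw": 75}, {"ax": 0, "ay": 0, "az": -34, "x": -0.024, "y": -0.375, "z": 0.02, "claw": 75}, {"ax": 0, "ay": 0, "az": -36, "x": -0.026, "y": -0.415, "z": 0.02, "claw": 75}, {"ax": 0, "ay": 0, "az": -36, "x": -0.028, "y": -0.435, "z": 0.02, "claw": 75}, {"ax": 0, "ay": 0, "az": -36, "x": -0.028, "y": -0.4415, "z": 0.02, "claw": 75}])

```text
time_s: 9.65
tool_pos: [0.5179, -0.415, 0.2269]
tool_rot: [-179.8, 0.1, 57.0]
force: [0.2, -0.2, 0.3]
grip_width: 0.0653
```

Emit:
step_arm(series=[{"ax": 0, "ay": 0, "az": 0, "x": 0, "y": 0, "z": 0, "claw": 75}, {"ax": 0, "ay": 0, "az": 0, "x": 0, "y": 0, "z": 0, "claw": 75}])

```text
time_s: 9.85
tool_pos: [0.5211, -0.4101, 0.2279]
tool_rot: [-179.9, -0.1, 57.4]
force: [-0.0, 0.4, 0.0]
grip_width: 0.0653
```

```bash
python3 wl.py 50 .52 -.4122 w7.png;python3 - <<'E'
from h import *
o=status.get_obs();print(o['tool_pos'],o['tool_rot'])
E
```

```text
9.85 [ 0.5211 -0.4101  0.2279] [-1.7992e+02 -7.0000e-02  5.7410e+01] [-0.   0.4  0. ] 0.0653
fit [146.2873   0.519   -0.4112]
[ 0.52136508 -0.40987584  0.2281468 ] [-1.79950629e+02 -8.27659579e-02  5.74484167e+01]
```

View pics/w7.png

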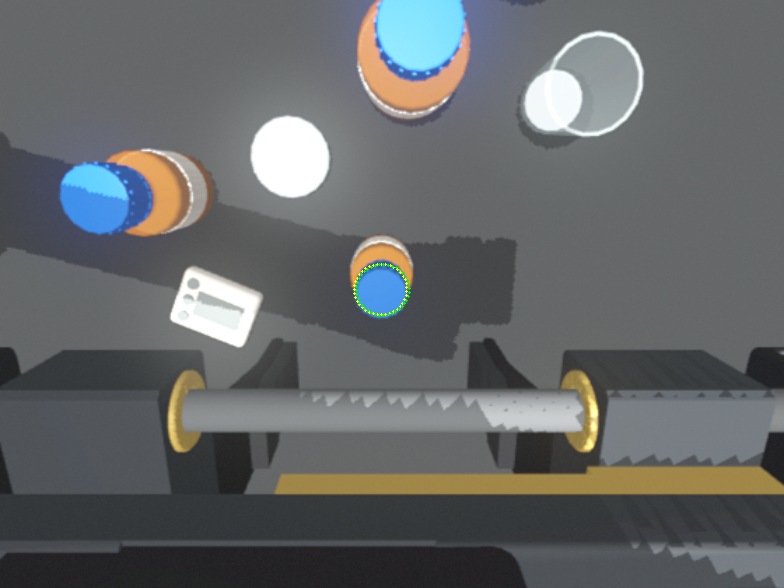

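Emit:
step_arm(series=[{"ax": 0, "ay": 0, "az": 0, "x": -0.001, "y": -0.0005, "z": -0.02, "claw": 65}, {"ax": 0, "ay": 0, "az": 0, "x": -0.001, "y": -0.0005, "z": -0.055, "claw": 65}, {"ax": 0, "ay": 0, "az": 0, "x": -0.001, "y": -0.0005, "z": -0.085, "claw": 65}, {"ax": 0, "ay": 0, "az": 0, "x": -0.001, "y": -0.0005, "z": -0.11, "claw": 65}, {"ax": 0, "ay": 0, "az": 0, "x": -0.001, "y": -0.0005, "z": -0.13, "claw": 65}, {"ax": 0, "ay": 0, "az": 0, "x": -0.001, "y": -0.0005, "z": -0.142, "claw": 65}, {"ax": 0, "ay": 0, "az": 0, "x": -0.001, "y": -0.0005, "z": -0.148, "claw": 65}, {"ax": 0, "ay": 0, "az": 0, "x": -0.001, "y": -0.0005, "z": -0.148, "claw": 60}, {"ax": 0, "ay": 0, "az": 0, "x": -0.001, "y": -0.0005, "z": -0.148, "claw": 50}, {"ax": 0, "ay": 0, "az": 0, "x": -0.001, "y": -0.0005, "z": -0.148, "claw": 40}, {"ax": 0, "ay": 0, "az": 0, "x": -0.001, "y": -0.0005, "z": -0.148, "claw": 30}, {"ax": 0, "ay": 0, "az": 0, "x": -0.001, "y": -0.0005, "z": -0.148, "claw": 15}], squeeze=20)

```text
time_s: 11.1
tool_pos: [0.5196, -0.4129, 0.0814]
tool_rot: [179.9, -0.0, 57.3]
force: [-0.6, 0.0, 2.8]
grip_width: 0.0325
```

Emit:
step_arm(series=[{"ax": 0, "ay": 0, "az": 0, "x": 0, "y": 0, "z": 0, "claw": 15}, {"ax": 0, "ay": 0, "az": 0, "x": 0, "y": 0, "z": 0, "claw": 15}, {"ax": 0, "ay": 0, "az": 0, "x": 0, "y": 0, "z": 0, "claw": 15}, {"ax": 0, "ay": 0, "az": 0, "x": 0, "y": 0, "z": 0, "claw": 15}], squeeze=25)

```text
time_s: 11.5
tool_pos: [0.5196, -0.4129, 0.0813]
tool_rot: [179.9, 0.0, 57.3]
force: [-1.7, 0.8, 5.7]
grip_width: 0.0326
```

Emit:
step_arm(series=[{"ax": 0, "ay": 0, "az": 0, "x": 0, "y": 0, "z": 0.005, "claw": 15}, {"ax": 0, "ay": 0, "az": 0, "x": 0, "y": 0, "z": 0.015, "claw": 15}, {"ax": 0, "ay": 0, "az": 0, "x": 0, "y": 0, "z": 0.035, "claw": 15}, {"ax": 0, "ay": 0, "az": 0, "x": 0, "y": 0, "z": 0.06, "claw": 15}, {"ax": 0, "ay": 0, "az": 0, "x": 0, "y": 0, "z": 0.085, "claw": 15}, {"ax": 0, "ay": 0, "az": 0, "x": 0, "y": 0, "z": 0.11, "claw": 15}, {"ax": 0, "ay": 0, "az": 0, "x": 0.005, "y": 0.014, "z": 0.13, "claw": 15}, {"ax": 0, "ay": 0, "az": 3, "x": 0.013, "y": 0.034, "z": 0.145, "claw": 15}, {"ax": 0, "ay": 0, "az": 6, "x": 0.024, "y": 0.062, "z": 0.15, "claw": 15}, {"ax": 0, "ay": 0, "az": 9, "x": 0.035, "y": 0.09, "z": 0.15, "claw": 15}, {"ax": 0, "ay": 0, "az": 12, "x": 0.046, "y": 0.118, "z": 0.15, "claw": 15}, {"ax": 0, "ay": 0, "az": 15, "x": 0.057, "y": 0.146, "z": 0.15, "claw": 15}])

```text
time_s: 12.7
tool_pos: [0.5766, -0.2654, 0.2309]
tool_rot: [180.0, -0.0, 72.4]
force: [0.6, 0.3, -1.2]
grip_width: 0.0327
```

Emit:
step_arm(series=[{"ax": 0, "ay": 0, "az": 3, "x": 0.011, "y": 0.028, "z": 0, "claw": 15}, {"ax": 0, "ay": 0, "az": 6, "x": 0.022, "y": 0.056, "z": 0, "claw": 15}, {"ax": 0, "ay": 0, "az": 9, "x": 0.033, "y": 0.084, "z": 0, "claw": 15}, {"ax": 0, "ay": 0, "az": 12, "x": 0.044, "y": 0.112, "z": 0, "claw": 15}, {"ax": 0, "ay": 0, "az": 12, "x": 0.055, "y": 0.14, "z": 0, "claw": 15}, {"ax": 0, "ay": 0, "az": 12, "x": 0.065, "y": 0.165, "z": 0, "claw": 15}, {"ax": 0, "ay": 0, "az": 12, "x": 0.073, "y": 0.187, "z": 0, "claw": 15}, {"ax": 0, "ay": 0, "az": 12, "x": 0.077, "y": 0.197, "z": 0, "claw": 15}, {"ax": 0, "ay": 0, "az": 12, "x": 0.078, "y": 0.2, "z": 0, "claw": 15}, {"ax": 0, "ay": 0, "az": 12, "x": 0.078, "y": 0.2, "z": 0, "claw": 15}, {"ax": 0, "ay": 0, "az": 12, "x": 0.078, "y": 0.2, "z": 0, "claw": 15}])

```text
time_s: 13.8
tool_pos: [0.654, -0.0686, 0.2307]
tool_rot: [180.0, 0.1, 84.2]
force: [-0.8, -0.7, -1.4]
grip_width: 0.0318
```

```bash
cat > chk.py <<'E'
from h import *
import sys
n=sys.argv[1];a=[float(v) for v in sys.argv[2:]]  # pocket x y dia; bottle d, H, cap, zoff(TCP above bottle bottom)
px,py,pd,bd,bh,cd,zo=a
o=status.get_obs();im=vision.read_camera('wrist');c=cam('wrist',o);T=o['tool_pos']
print(round(o['time_s'],2),T.round(4),o['tool_rot'].round(2),o['force'].round(1),round(o['grip_width'],4))
x0,y0,s=160,90,3
big=cv2.resize(im[y0:320,x0:420,::-1],None,fx=s,fy=s,interpolation=cv2.INTER_CUBIC)
def ring(x,y,z,r,col):
    for t in np.linspace(0,6.28,90):
        q=(w2px(c,[x+r*np.cos(t),y+r*np.sin(t),z])-[x0,y0])*s
        cv2.circle(big,tuple(int(v) for v in q),1,col,-1)
ring(px,py,.046,pd/2+.004,(0,0,255))
b=T[2]-zo
ring(T[0],T[1],b,bd/2,(0,255,0)); ring(T[0],T[1],b+bh,cd/2,(0,255,255))
cv2.imwrite('pics/'+n,big)
E
python3 chk.py w8.png .6546 -.0665 .056 .046 .105 .033 .081
```

```text
13.8 [ 0.654  -0.0686  0.2307] [1.800e+02 7.000e-02 8.417e+01] [-0.8 -0.7 -1.4] 0.0318
```

View pics/w8.png

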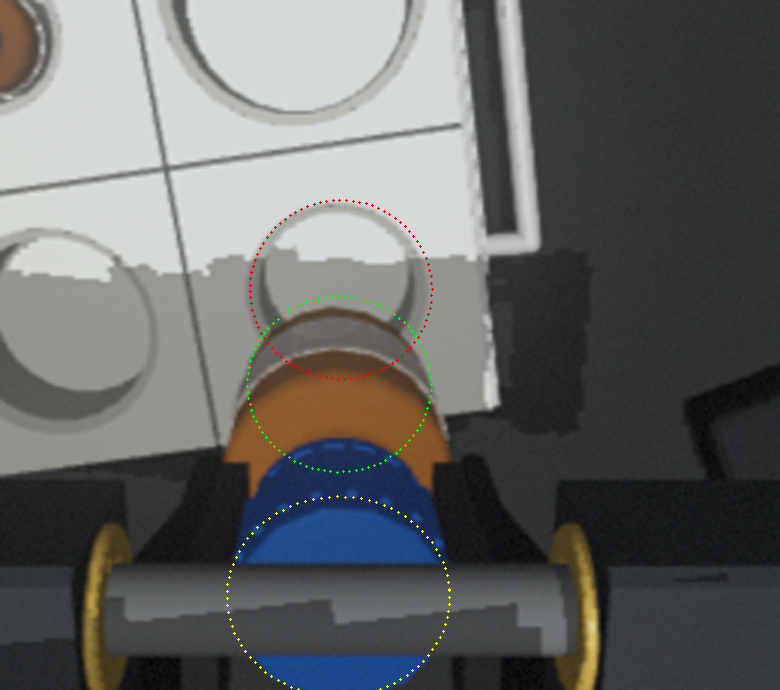

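Emit:
step_arm(series=[{"ax": 0, "ay": 0, "az": 0, "x": 0, "y": 0.002, "z": -0.01, "claw": 15}, {"ax": 0, "ay": 0, "az": 0, "x": 0, "y": 0.0035, "z": -0.03, "claw": 15}, {"ax": 0, "ay": 0, "az": 0, "x": 0, "y": 0.0035, "z": -0.055, "claw": 15}, {"ax": 0, "ay": 0, "az": 0, "x": 0, "y": 0.0035, "z": -0.075, "claw": 15}, {"ax": 0, "ay": 0, "az": 0, "x": 0, "y": 0.0035, "z": -0.09, "claw": 15}, {"ax": 0, "ay": 0, "az": 0, "x": 0, "y": 0.0035, "z": -0.098, "claw": 15}, {"ax": 0, "ay": 0, "az": 0, "x": 0, "y": 0.0035, "z": -0.105, "claw": 15}, {"ax": 0, "ay": 0, "az": 0, "x": 0, "y": 0.0035, "z": -0.11, "claw": 15}, {"ax": 0, "ay": 0, "az": 0, "x": 0, "y": 0.0035, "z": -0.115, "claw": 15}])

```text
time_s: 14.75
tool_pos: [0.655, -0.0632, 0.116]
tool_rot: [179.9, -0.0, 84.3]
force: [-0.1, 0.1, -1.4]
grip_width: 0.0323
```

```bash
python3 chk.py w9.png .6546 -.0665 .056 .046 .105 .033 .081; python3 -c "
from h import *
cv2.imwrite('pics/s9.png',cv2.resize(vision.read_camera('side')[150:300,200:400,::-1],None,fx=4,fy=4))"
```

```text
14.75 [ 0.655  -0.0632  0.116 ] [179.92  -0.    84.3 ] [-0.1  0.1 -1.4] 0.0323
```

View pics/w9.png

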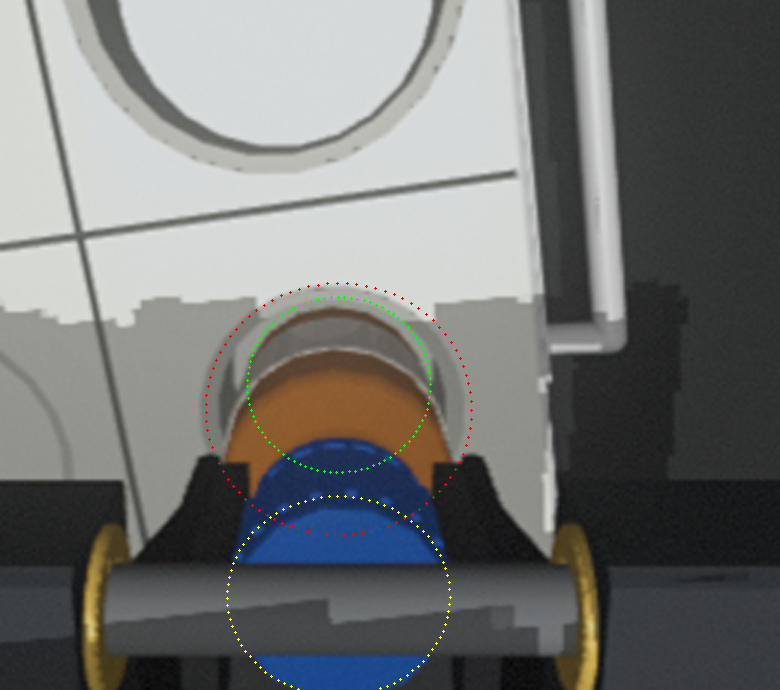

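View pics/s9.png

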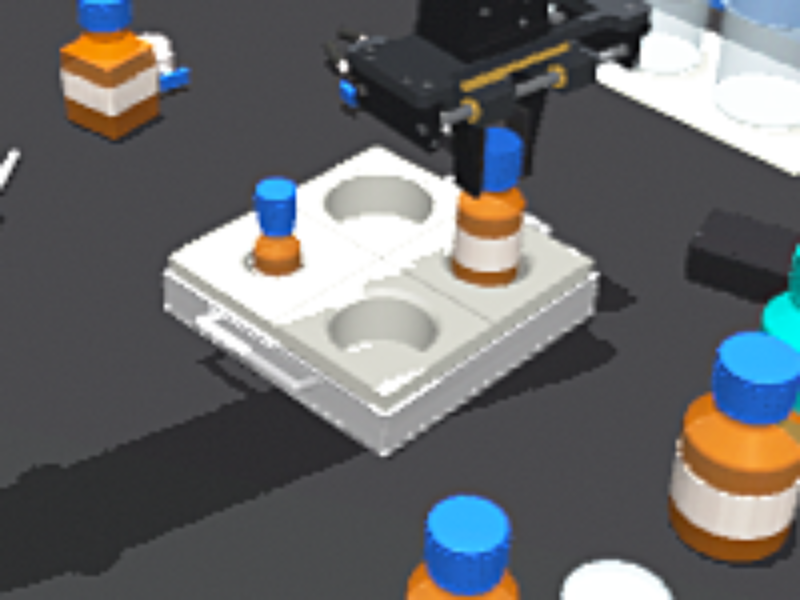

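Emit:
step_arm(series=[{"ax": 0, "ay": 0, "az": 0, "x": 0, "y": -0.001, "z": 0, "claw": 15}, {"ax": 0, "ay": 0, "az": 0, "x": 0, "y": -0.002, "z": -0.004, "claw": 15}, {"ax": 0, "ay": 0, "az": 0, "x": 0, "y": -0.002, "z": -0.01, "claw": 15}, {"ax": 0, "ay": 0, "az": 0, "x": 0, "y": -0.002, "z": -0.016, "claw": 15}, {"ax": 0, "ay": 0, "az": 0, "x": 0, "y": -0.002, "z": -0.022, "claw": 15}, {"ax": 0, "ay": 0, "az": 0, "x": 0, "y": -0.002, "z": -0.026, "claw": 15}, {"ax": 0, "ay": 0, "az": 0, "x": 0, "y": -0.002, "z": -0.028, "claw": 15}])

```text
time_s: 15.55
tool_pos: [0.6541, -0.065, 0.0873]
tool_rot: [-179.9, 0.0, 84.3]
force: [-2.7, 0.3, 7.0]
grip_width: 0.0325
```

Emit:
step_arm(series=[{"ax": 0, "ay": 0, "az": 0, "x": 0, "y": 0, "z": -0.001, "claw": 15}, {"ax": 0, "ay": 0, "az": 0, "x": 0, "y": 0, "z": -0.001, "claw": 15}])

```text
time_s: 15.75
tool_pos: [0.6542, -0.0651, 0.0874]
tool_rot: [-180.0, -0.0, 84.3]
force: [-2.9, 0.9, 4.5]
grip_width: 0.0324
```

Emit:
step_arm(series=[{"ax": 0, "ay": 0, "az": 0, "x": 0, "y": 0, "z": 0, "claw": 40}, {"ax": 0, "ay": 0, "az": 0, "x": 0, "y": 0, "z": 0, "claw": 46}, {"ax": 0, "ay": 0, "az": 0, "x": 0, "y": 0, "z": 0, "claw": 58}, {"ax": 0, "ay": 0, "az": 0, "x": 0, "y": 0, "z": 0, "claw": 58}, {"ax": 0, "ay": 0, "az": 0, "x": 0, "y": 0, "z": 0.01, "claw": 58}, {"ax": 0, "ay": 0, "az": 0, "x": 0, "y": 0, "z": 0.03, "claw": 58}, {"ax": 0, "ay": 0, "az": 0, "x": 0, "y": 0, "z": 0.07, "claw": 65}, {"ax": 0, "ay": 0, "az": 0, "x": 0, "y": 0, "z": 0.11, "claw": 70}, {"ax": 0, "ay": 0, "az": 0, "x": 0, "y": -0.01, "z": 0.14, "claw": 75}, {"ax": 0, "ay": 0, "az": 0, "x": -0.01, "y": -0.03, "z": 0.15, "claw": 75}])

```text
time_s: 16.75
tool_pos: [0.6471, -0.0937, 0.2411]
tool_rot: [179.6, -0.1, 84.5]
force: [0.5, -0.8, -0.4]
grip_width: 0.064
```

Emit:
step_arm(series=[{"ax": 0, "ay": 0, "az": -3, "x": -0.02, "y": -0.016, "z": 0, "claw": 80}, {"ax": 0, "ay": 0, "az": -6, "x": -0.052, "y": -0.041, "z": 0, "claw": 80}, {"ax": 0, "ay": 0, "az": -10, "x": -0.086, "y": -0.068, "z": -0.003, "claw": 80}, {"ax": 0, "ay": 0, "az": -14, "x": -0.12, "y": -0.094, "z": -0.007, "claw": 80}, {"ax": 0, "ay": 0, "az": -18, "x": -0.154, "y": -0.121, "z": -0.007, "claw": 80}, {"ax": 0, "ay": 0, "az": -22, "x": -0.188, "y": -0.147, "z": -0.007, "claw": 80}, {"ax": 0, "ay": 0, "az": -26, "x": -0.215, "y": -0.168, "z": -0.007, "claw": 80}, {"ax": 0, "ay": 0, "az": -28, "x": -0.229, "y": -0.178, "z": -0.007, "claw": 80}, {"ax": 0, "ay": 0, "az": -28, "x": -0.231, "y": -0.1795, "z": -0.007, "claw": 80}, {"ax": 0, "ay": 0, "az": -28, "x": -0.231, "y": -0.1795, "z": -0.007, "claw": 80}, {"ax": 0, "ay": 0, "az": -28, "x": -0.231, "y": -0.1795, "z": -0.007, "claw": 80}])

```text
time_s: 17.85
tool_pos: [0.4148, -0.2731, 0.2294]
tool_rot: [180.0, 0.0, 56.5]
force: [0.7, -0.0, -0.7]
grip_width: 0.0695
```

```bash
python3 wl.py 100 .4129 -.2744 w10.png; python3 -c "
from h import *
cv2.imwrite('pics/t10.png',cv2.resize(vision.read_camera('top')[130:300,225:480,::-1],None,fx=3,fy=3))
cv2.imwrite('pics/s10.png',vision.read_camera('side')[:,:,::-1])"
```

```text
17.85 [ 0.4148 -0.2731  0.2294] [1.80e+02 1.00e-02 5.65e+01] [ 0.7 -0.  -0.7] 0.0695
fit [142.2336   0.4115  -0.273 ]
```

View pics/w10.png

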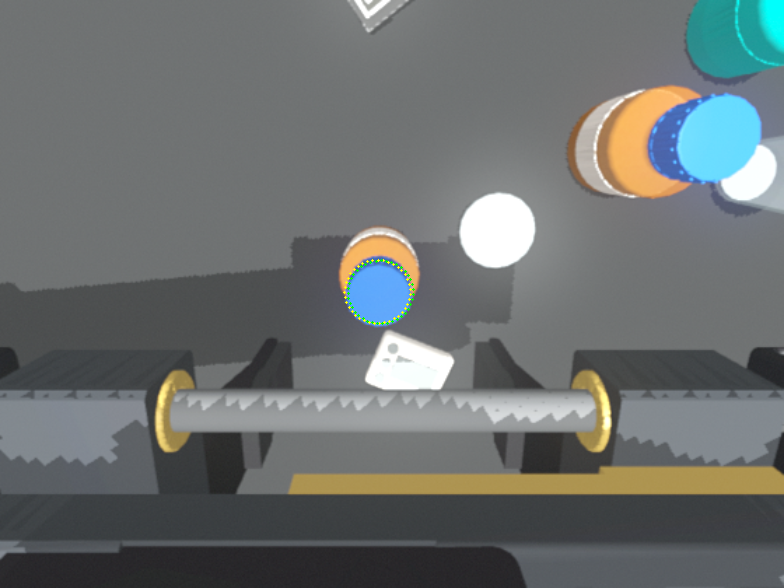

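View pics/t10.png

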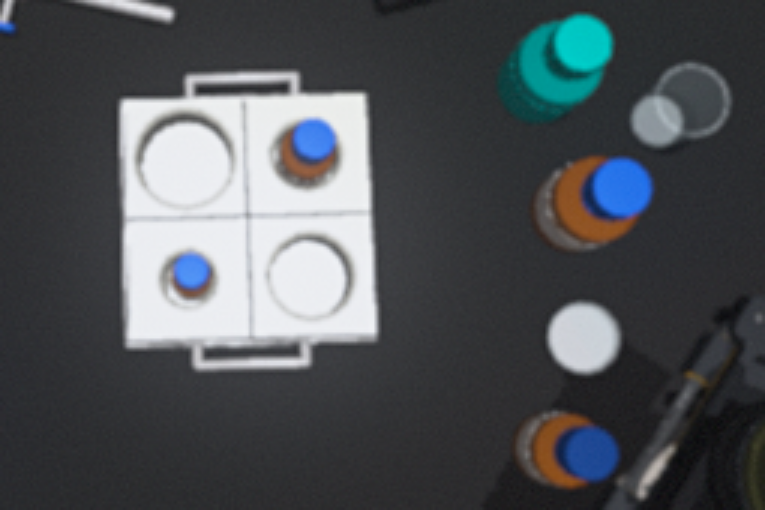

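View pics/s10.png

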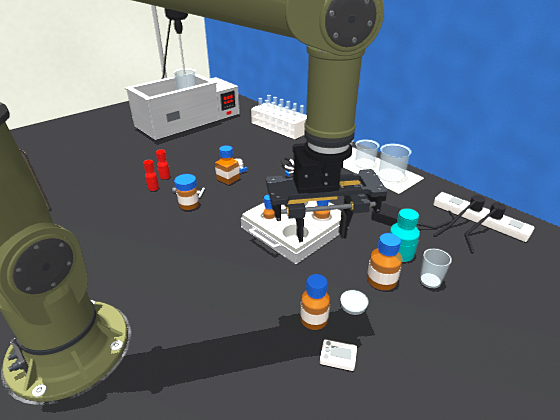

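Emit:
step_arm(series=[{"ax": 0, "ay": 0, "az": 0, "x": -0.001, "y": 0.0005, "z": -0.02, "claw": 75}, {"ax": 0, "ay": 0, "az": 0, "x": -0.001, "y": 0.0005, "z": -0.05, "claw": 75}, {"ax": 0, "ay": 0, "az": 0, "x": -0.001, "y": 0.0005, "z": -0.08, "claw": 75}, {"ax": 0, "ay": 0, "az": 0, "x": -0.001, "y": 0.0005, "z": -0.105, "claw": 75}, {"ax": 0, "ay": 0, "az": 0, "x": -0.001, "y": 0.0005, "z": -0.125, "claw": 75}, {"ax": 0, "ay": 0, "az": 0, "x": -0.001, "y": 0.0005, "z": -0.135, "claw": 75}, {"ax": 0, "ay": 0, "az": 0, "x": -0.001, "y": 0.0005, "z": -0.14, "claw": 75}, {"ax": 0, "ay": 0, "az": 0, "x": -0.001, "y": 0.0005, "z": -0.14, "claw": 65}, {"ax": 0, "ay": 0, "az": 0, "x": -0.001, "y": 0.0005, "z": -0.14, "claw": 55}, {"ax": 0, "ay": 0, "az": 0, "x": -0.001, "y": 0.0005, "z": -0.14, "claw": 45}, {"ax": 0, "ay": 0, "az": 0, "x": -0.001, "y": 0.0005, "z": -0.14, "claw": 35}, {"ax": 0, "ay": 0, "az": 0, "x": -0.001, "y": 0.0005, "z": -0.14, "claw": 20}], squeeze=20)

```text
time_s: 19.2
tool_pos: [0.4127, -0.2742, 0.0902]
tool_rot: [180.0, -0.0, 56.3]
force: [-1.7, 1.2, 2.7]
grip_width: 0.0391
```

Emit:
step_arm(series=[{"ax": 0, "ay": 0, "az": 0, "x": 0, "y": 0, "z": 0, "claw": 20}, {"ax": 0, "ay": 0, "az": 0, "x": 0, "y": 0, "z": 0, "claw": 20}, {"ax": 0, "ay": 0, "az": 0, "x": 0, "y": 0, "z": 0, "claw": 20}, {"ax": 0, "ay": 0, "az": 0, "x": 0, "y": 0, "z": 0, "claw": 20}], squeeze=30)

```text
time_s: 19.6
tool_pos: [0.4127, -0.2742, 0.0902]
tool_rot: [180.0, -0.0, 56.3]
force: [-1.5, 0.9, 6.5]
grip_width: 0.0391
```

```bash
python3 - <<'E'
from fit import *
im=vision.read_camera('top'); c=cam('top')
for k,g in {'25':(.5484,.0312),'50':(.6546,-.0665),'250':(.6154,-.2998)}.items():
    h,d=H[k]; print(k,np.round(topdisk(im,c,g,h+.006*(k!='250'),d),4))
E
```

```text
25 [8.41784e+01 5.48400e-01 2.98000e-02]
50 [ 7.75098e+01  6.52600e-01 -6.49000e-02]
250 [151.4478   0.6154  -0.2998]
```

Emit:
step_arm(series=[{"ax": 0, "ay": 0, "az": 0, "x": 0, "y": 0, "z": 0.005, "claw": 20}, {"ax": 0, "ay": 0, "az": 0, "x": 0, "y": 0, "z": 0.015, "claw": 20}, {"ax": 0, "ay": 0, "az": 0, "x": 0, "y": 0, "z": 0.035, "claw": 20}, {"ax": 0, "ay": 0, "az": 0, "x": 0, "y": 0, "z": 0.06, "claw": 20}, {"ax": 0, "ay": 0, "az": 0, "x": 0, "y": 0, "z": 0.085, "claw": 20}, {"ax": 0, "ay": 0, "az": 0, "x": 0, "y": 0, "z": 0.105, "claw": 20}, {"ax": 0, "ay": 0, "az": 0, "x": 0.008, "y": 0.012, "z": 0.12, "claw": 20}, {"ax": 0, "ay": 0, "az": 3, "x": 0.02, "y": 0.029, "z": 0.125, "claw": 20}, {"ax": 0, "ay": 0, "az": 6, "x": 0.035, "y": 0.051, "z": 0.125, "claw": 20}, {"ax": 0, "ay": 0, "az": 9, "x": 0.05, "y": 0.073, "z": 0.125, "claw": 20}, {"ax": 0, "ay": 0, "az": 13, "x": 0.065, "y": 0.095, "z": 0.125, "claw": 20}, {"ax": 0, "ay": 0, "az": 17, "x": 0.08, "y": 0.117, "z": 0.125, "claw": 20}])

```text
time_s: 20.85
tool_pos: [0.4933, -0.154, 0.2134]
tool_rot: [-179.9, 0.0, 73.7]
force: [0.8, 0.1, -2.5]
grip_width: 0.0395
```

Emit:
step_arm(series=[{"ax": 0, "ay": 0, "az": 4, "x": 0.015, "y": 0.022, "z": 0, "claw": 20}, {"ax": 0, "ay": 0, "az": 7, "x": 0.03, "y": 0.043, "z": 0, "claw": 20}, {"ax": 0, "ay": 0, "az": 10, "x": 0.043, "y": 0.063, "z": 0, "claw": 20}, {"ax": 0, "ay": 0, "az": 10, "x": 0.053, "y": 0.077, "z": 0, "claw": 20}, {"ax": 0, "ay": 0, "az": 10, "x": 0.059, "y": 0.085, "z": 0, "claw": 20}, {"ax": 0, "ay": 0, "az": 10, "x": 0.06, "y": 0.087, "z": 0, "claw": 20}, {"ax": 0, "ay": 0, "az": 10, "x": 0.06, "y": 0.087, "z": 0, "claw": 20}, {"ax": 0, "ay": 0, "az": 10, "x": 0.06, "y": 0.087, "z": -0.02, "claw": 20}, {"ax": 0, "ay": 0, "az": 10, "x": 0.06, "y": 0.087, "z": -0.045, "claw": 20}, {"ax": 0, "ay": 0, "az": 10, "x": 0.06, "y": 0.087, "z": -0.06, "claw": 20}, {"ax": 0, "ay": 0, "az": 10, "x": 0.06, "y": 0.087, "z": -0.07, "claw": 20}, {"ax": 0, "ay": 0, "az": 10, "x": 0.06, "y": 0.087, "z": -0.07, "claw": 20}])

```text
time_s: 22.05
tool_pos: [0.5513, -0.0706, 0.1435]
tool_rot: [-179.9, 0.0, 83.2]
force: [-0.6, 0.0, -2.1]
grip_width: 0.0388
```

```bash
python3 chk.py w11.png .5527 -.0705 .068 .058 .114 .040 .090
```

```text
22.05 [ 0.5513 -0.0706  0.1435] [-1.7987e+02  3.0000e-02  8.3240e+01] [-0.6  0.  -2.1] 0.0388
```

View pics/w11.png

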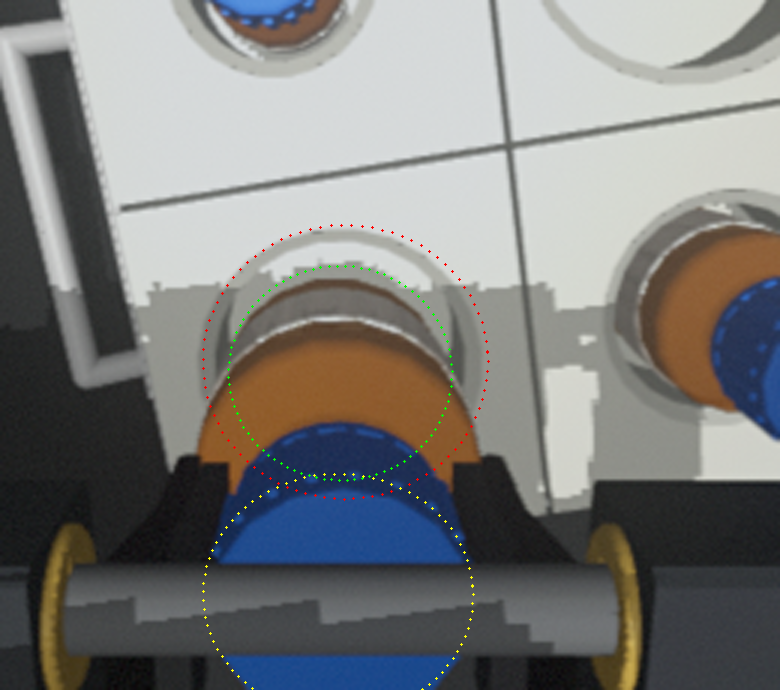

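Emit:
step_arm(series=[{"ax": 0, "ay": 0, "az": 0, "x": 0, "y": 0.0015, "z": 0, "claw": 20}, {"ax": 0, "ay": 0, "az": 0, "x": 0, "y": 0.0015, "z": -0.006, "claw": 20}, {"ax": 0, "ay": 0, "az": 0, "x": 0, "y": 0.0015, "z": -0.011, "claw": 20}, {"ax": 0, "ay": 0, "az": 0, "x": 0, "y": 0.0015, "z": -0.015, "claw": 20}, {"ax": 0, "ay": 0, "az": 0, "x": 0, "y": 0.0015, "z": -0.019, "claw": 20}])

```text
time_s: 22.6
tool_pos: [0.5523, -0.0685, 0.1251]
tool_rot: [-180.0, 0.0, 83.3]
force: [0.3, -0.4, -1.4]
grip_width: 0.0393
```

```bash
python3 chk.py w12.png .5507 -.0705 .068 .058 .114 .040 .090; python3 -c "
from h import *
cv2.imwrite('pics/s12.png',cv2.resize(vision.read_camera('side')[150:300,200:400,::-1],None,fx=4,fy=4))"
```

```text
22.6 [ 0.5523 -0.0685  0.1251] [-1.7999e+02  1.0000e-02  8.3300e+01] [ 0.3 -0.4 -1.4] 0.0393
```

View pics/w12.png

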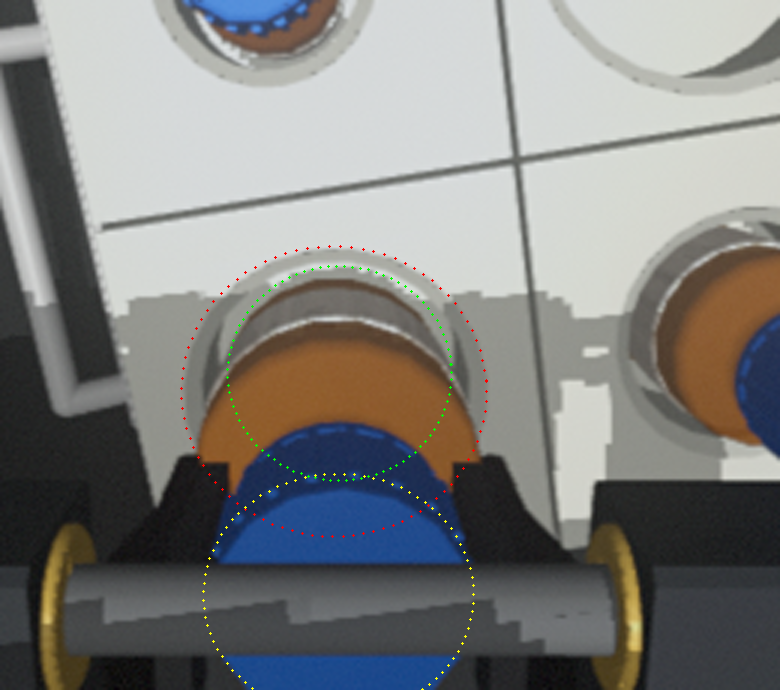

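View pics/s12.png

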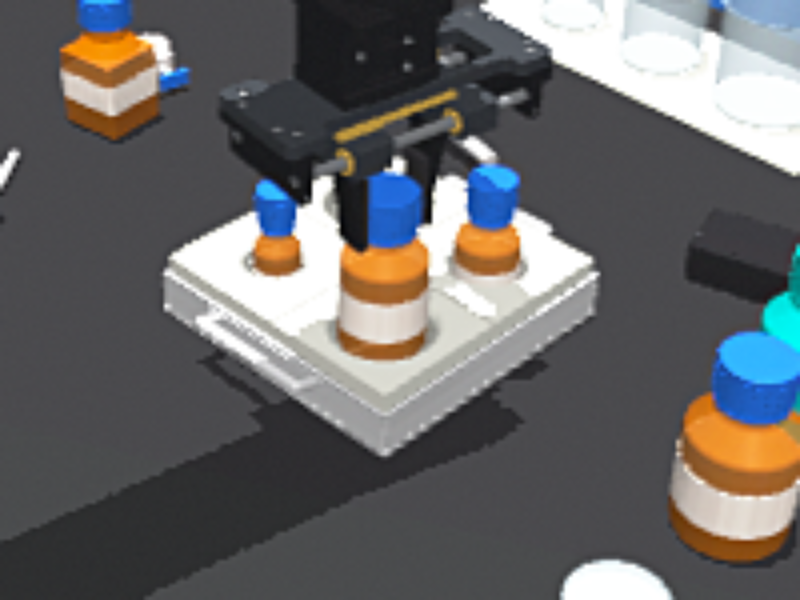

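Emit:
step_arm(series=[{"ax": 0, "ay": 0, "az": 0, "x": 0, "y": 0, "z": -0.006, "claw": 20}, {"ax": 0, "ay": 0, "az": 0, "x": 0, "y": 0, "z": -0.012, "claw": 20}, {"ax": 0, "ay": 0, "az": 0, "x": 0, "y": 0, "z": -0.018, "claw": 20}, {"ax": 0, "ay": 0, "az": 0, "x": 0, "y": 0, "z": -0.023, "claw": 20}, {"ax": 0, "ay": 0, "az": 0, "x": 0, "y": 0, "z": -0.027, "claw": 20}, {"ax": 0, "ay": 0, "az": 0, "x": 0, "y": 0, "z": -0.028, "claw": 20}, {"ax": 0, "ay": 0, "az": 0, "x": 0, "y": 0, "z": -0.028, "claw": 20}])

```text
time_s: 23.4
tool_pos: [0.5523, -0.0686, 0.0974]
tool_rot: [-180.0, 0.0, 83.3]
force: [-0.1, 0.8, -1.8]
grip_width: 0.0391
```

Emit:
step_arm(series=[{"ax": 0, "ay": 0, "az": 0, "x": 0, "y": 0, "z": -0.001, "claw": 20}, {"ax": 0, "ay": 0, "az": 0, "x": 0, "y": 0, "z": -0.001, "claw": 20}])

```text
time_s: 23.6
tool_pos: [0.5525, -0.0686, 0.0967]
tool_rot: [180.0, -0.0, 83.3]
force: [0.2, 1.1, -2.5]
grip_width: 0.0392
```

Emit:
step_arm(series=[{"ax": 0, "ay": 0, "az": 0, "x": 0, "y": 0, "z": -0.001, "claw": 20}, {"ax": 0, "ay": 0, "az": 0, "x": 0, "y": 0, "z": -0.001, "claw": 20}])

```text
time_s: 23.8
tool_pos: [0.5527, -0.0686, 0.0962]
tool_rot: [180.0, -0.0, 83.3]
force: [-2.0, 0.7, 2.8]
grip_width: 0.0392
```

Emit:
step_arm(series=[{"ax": 0, "ay": 0, "az": 0, "x": 0, "y": 0, "z": 0, "claw": 48}, {"ax": 0, "ay": 0, "az": 0, "x": 0, "y": 0, "z": 0, "claw": 54}, {"ax": 0, "ay": 0, "az": 0, "x": 0, "y": 0, "z": 0, "claw": 64}, {"ax": 0, "ay": 0, "az": 0, "x": 0, "y": 0, "z": 0, "claw": 64}, {"ax": 0, "ay": 0, "az": 0, "x": 0, "y": 0, "z": 0.01, "claw": 64}, {"ax": 0, "ay": 0, "az": 0, "x": 0, "y": 0, "z": 0.03, "claw": 64}, {"ax": 0, "ay": 0, "az": 0, "x": 0, "y": 0, "z": 0.07, "claw": 70}, {"ax": 0, "ay": 0, "az": 0, "x": 0, "y": 0, "z": 0.11, "claw": 75}, {"ax": 0, "ay": 0, "az": 0, "x": 0.002, "y": -0.015, "z": 0.14, "claw": 80}, {"ax": 0, "ay": 0, "az": 0, "x": 0.005, "y": -0.04, "z": 0.145, "claw": 80}])

```text
time_s: 24.8
tool_pos: [0.5601, -0.1074, 0.2459]
tool_rot: [179.5, -0.1, 83.5]
force: [0.0, 0.2, -0.4]
grip_width: 0.0684
```

Emit:
step_arm(series=[{"ax": 0, "ay": 0, "az": -2, "x": 0.006, "y": -0.02, "z": 0, "claw": 82}, {"ax": 0, "ay": 0, "az": -4, "x": 0.016, "y": -0.053, "z": 0, "claw": 82}, {"ax": 0, "ay": 0, "az": -7, "x": 0.027, "y": -0.09, "z": 0, "claw": 82}, {"ax": 0, "ay": 0, "az": -10, "x": 0.038, "y": -0.125, "z": 0, "claw": 82}, {"ax": 0, "ay": 0, "az": -13, "x": 0.048, "y": -0.158, "z": 0, "claw": 82}, {"ax": 0, "ay": 0, "az": -13, "x": 0.055, "y": -0.18, "z": 0, "claw": 82}, {"ax": 0, "ay": 0, "az": -13, "x": 0.058, "y": -0.19, "z": 0, "claw": 82}, {"ax": 0, "ay": 0, "az": -13, "x": 0.0585, "y": -0.1915, "z": 0, "claw": 82}, {"ax": 0, "ay": 0, "az": -13, "x": 0.0585, "y": -0.1915, "z": 0, "claw": 82}, {"ax": 0, "ay": 0, "az": -13, "x": 0.0585, "y": -0.1915, "z": 0, "claw": 82}])

```text
time_s: 25.8
tool_pos: [0.6162, -0.2982, 0.2405]
tool_rot: [-180.0, -0.1, 70.4]
force: [0.3, -0.4, 0.2]
grip_width: 0.0714
```

```bash
python3 wl.py 250 .6154 -.2998 w13.png; python3 - <<'E'
from fit import *
im=vision.read_camera('top'); c=cam('top')
cv2.imwrite('pics/t13.png',cv2.resize(im[130:300,225:480,::-1],None,fx=3,fy=3))
for k,g in {'25':(.5484,.0312),'50':(.6546,-.0665),'100':(.552,-.0695)}.items():
    h,d=H[k]; print(k,np.round(topdisk(im,c,g,h+.006,d),4))
E
```

```text
25.8 [ 0.6162 -0.2982  0.2405] [-1.7998e+02 -8.0000e-02  7.0400e+01] [ 0.3 -0.4  0.2] 0.0714
fit [139.4719   0.614   -0.2984]
25 [8.46288e+01 5.48400e-01 2.98000e-02]
50 [ 7.8057e+01  6.5260e-01 -6.4900e-02]
100 [ 1.109962e+02  5.516000e-01 -6.850000e-02]
```

View pics/w13.png

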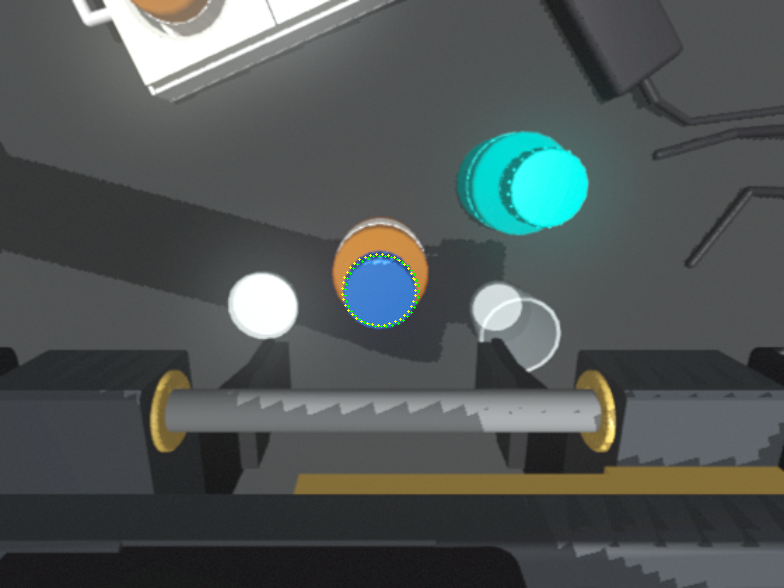

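View pics/t13.png

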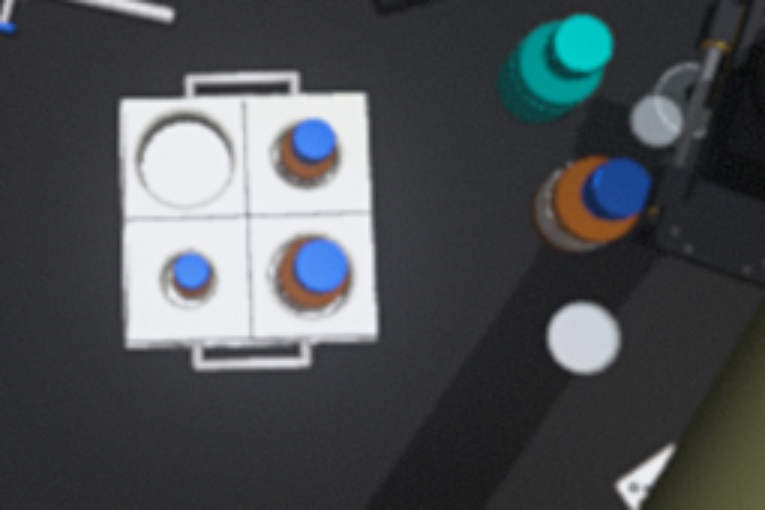

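Emit:
step_arm(series=[{"ax": 0, "ay": 0, "az": 0, "x": -0.001, "y": 0.0005, "z": -0.02, "claw": 75}, {"ax": 0, "ay": 0, "az": 0, "x": -0.001, "y": 0.0005, "z": -0.05, "claw": 75}, {"ax": 0, "ay": 0, "az": 0, "x": -0.001, "y": 0.0005, "z": -0.08, "claw": 75}, {"ax": 0, "ay": 0, "az": 0, "x": -0.001, "y": 0.0005, "z": -0.105, "claw": 75}, {"ax": 0, "ay": 0, "az": 0, "x": -0.001, "y": 0.0005, "z": -0.125, "claw": 75}, {"ax": 0, "ay": 0, "az": 0, "x": -0.001, "y": 0.0005, "z": -0.136, "claw": 75}, {"ax": 0, "ay": 0, "az": 0, "x": -0.001, "y": 0.0005, "z": -0.141, "claw": 75}, {"ax": 0, "ay": 0, "az": 0, "x": -0.001, "y": 0.0005, "z": -0.141, "claw": 65}, {"ax": 0, "ay": 0, "az": 0, "x": -0.001, "y": 0.0005, "z": -0.141, "claw": 55}, {"ax": 0, "ay": 0, "az": 0, "x": -0.001, "y": 0.0005, "z": -0.141, "claw": 45}, {"ax": 0, "ay": 0, "az": 0, "x": -0.001, "y": 0.0005, "z": -0.141, "claw": 35}, {"ax": 0, "ay": 0, "az": 0, "x": -0.001, "y": 0.0005, "z": -0.141, "claw": 25}], squeeze=25)

```text
time_s: 27.1
tool_pos: [0.615, -0.2999, 0.1007]
tool_rot: [180.0, -0.0, 70.3]
force: [-2.5, 0.6, 4.4]
grip_width: 0.0441
```

Emit:
step_arm(series=[{"ax": 0, "ay": 0, "az": 0, "x": 0, "y": 0, "z": 0, "claw": 25}, {"ax": 0, "ay": 0, "az": 0, "x": 0, "y": 0, "z": 0, "claw": 25}, {"ax": 0, "ay": 0, "az": 0, "x": 0, "y": 0, "z": 0, "claw": 25}, {"ax": 0, "ay": 0, "az": 0, "x": 0, "y": 0, "z": 0, "claw": 25}], squeeze=35)

```text
time_s: 27.5
tool_pos: [0.615, -0.2999, 0.1007]
tool_rot: [179.9, -0.0, 70.3]
force: [-2.1, 0.5, 5.7]
grip_width: 0.0441
```

Emit:
step_arm(series=[{"ax": 0, "ay": 0, "az": 0, "x": 0, "y": 0, "z": 0.005, "claw": 25}, {"ax": 0, "ay": 0, "az": 0, "x": 0, "y": 0, "z": 0.015, "claw": 25}, {"ax": 0, "ay": 0, "az": 0, "x": 0, "y": 0, "z": 0.035, "claw": 25}, {"ax": 0, "ay": 0, "az": 0, "x": 0, "y": 0, "z": 0.06, "claw": 25}, {"ax": 0, "ay": 0, "az": 0, "x": 0, "y": 0, "z": 0.085, "claw": 25}, {"ax": 0, "ay": 0, "az": 0, "x": 0, "y": 0, "z": 0.11, "claw": 25}, {"ax": 0, "ay": 0, "az": 0, "x": 0, "y": 0, "z": 0.135, "claw": 25}, {"ax": 0, "ay": 0, "az": 0, "x": 0.001, "y": 0.01, "z": 0.155, "claw": 25}, {"ax": 0, "ay": 0, "az": 2, "x": 0.003, "y": 0.027, "z": 0.165, "claw": 25}, {"ax": 0, "ay": 0, "az": 5, "x": 0.006, "y": 0.052, "z": 0.165, "claw": 25}, {"ax": 0, "ay": 0, "az": 8, "x": 0.009, "y": 0.08, "z": 0.165, "claw": 25}, {"ax": 0, "ay": 0, "az": 11, "x": 0.012, "y": 0.108, "z": 0.165, "claw": 25}])

```text
time_s: 28.7
tool_pos: [0.6267, -0.189, 0.2637]
tool_rot: [-179.9, -0.0, 81.6]
force: [0.7, 0.0, -3.9]
grip_width: 0.0443
```

Emit:
step_arm(series=[{"ax": 0, "ay": 0, "az": 3, "x": 0.003, "y": 0.028, "z": 0, "claw": 25}, {"ax": 0, "ay": 0, "az": 6, "x": 0.006, "y": 0.056, "z": 0, "claw": 25}, {"ax": 0, "ay": 0, "az": 9, "x": 0.009, "y": 0.084, "z": 0, "claw": 25}, {"ax": 0, "ay": 0, "az": 9, "x": 0.012, "y": 0.112, "z": 0, "claw": 25}, {"ax": 0, "ay": 0, "az": 9, "x": 0.015, "y": 0.14, "z": 0, "claw": 25}, {"ax": 0, "ay": 0, "az": 9, "x": 0.018, "y": 0.168, "z": 0, "claw": 25}, {"ax": 0, "ay": 0, "az": 9, "x": 0.021, "y": 0.193, "z": 0, "claw": 25}, {"ax": 0, "ay": 0, "az": 9, "x": 0.023, "y": 0.213, "z": 0, "claw": 25}, {"ax": 0, "ay": 0, "az": 9, "x": 0.0235, "y": 0.223, "z": 0, "claw": 25}, {"ax": 0, "ay": 0, "az": 9, "x": 0.0235, "y": 0.2265, "z": 0, "claw": 25}, {"ax": 0, "ay": 0, "az": 9, "x": 0.0235, "y": 0.2265, "z": 0, "claw": 25}, {"ax": 0, "ay": 0, "az": 9, "x": 0.0235, "y": 0.2265, "z": 0, "claw": 25}])

```text
time_s: 29.9
tool_pos: [0.6502, 0.0331, 0.2646]
tool_rot: [180.0, 0.1, 90.2]
force: [-0.6, -0.8, -3.4]
grip_width: 0.0445
```

Emit:
step_arm(series=[{"ax": 0, "ay": 0, "az": 0, "x": 0, "y": 0, "z": -0.015, "claw": 25}, {"ax": 0, "ay": 0, "az": 0, "x": 0, "y": 0, "z": -0.04, "claw": 25}, {"ax": 0, "ay": 0, "az": 0, "x": 0, "y": 0, "z": -0.065, "claw": 25}, {"ax": 0, "ay": 0, "az": 0, "x": 0, "y": 0, "z": -0.085, "claw": 25}, {"ax": 0, "ay": 0, "az": 0, "x": 0, "y": 0, "z": -0.1, "claw": 25}, {"ax": 0, "ay": 0, "az": 0, "x": 0, "y": 0, "z": -0.11, "claw": 25}, {"ax": 0, "ay": 0, "az": 0, "x": 0, "y": 0, "z": -0.11, "claw": 25}])

```text
time_s: 30.6
tool_pos: [0.6494, 0.0345, 0.1528]
tool_rot: [-179.8, 0.0, 90.3]
force: [-0.4, 0.3, -4.5]
grip_width: 0.044
```

```bash
python3 chk.py w14.png .6498 .0352 .080 .070 .124 .045 .1005; python3 -c "
from h import *
cv2.imwrite('pics/s14.png',cv2.resize(vision.read_camera('side')[150:300,200:400,::-1],None,fx=4,fy=4))"
```

```text
30.6 [0.6494 0.0345 0.1528] [-1.7984e+02  4.0000e-02  9.0260e+01] [-0.4  0.3 -4.5] 0.044
```

View pics/w14.png

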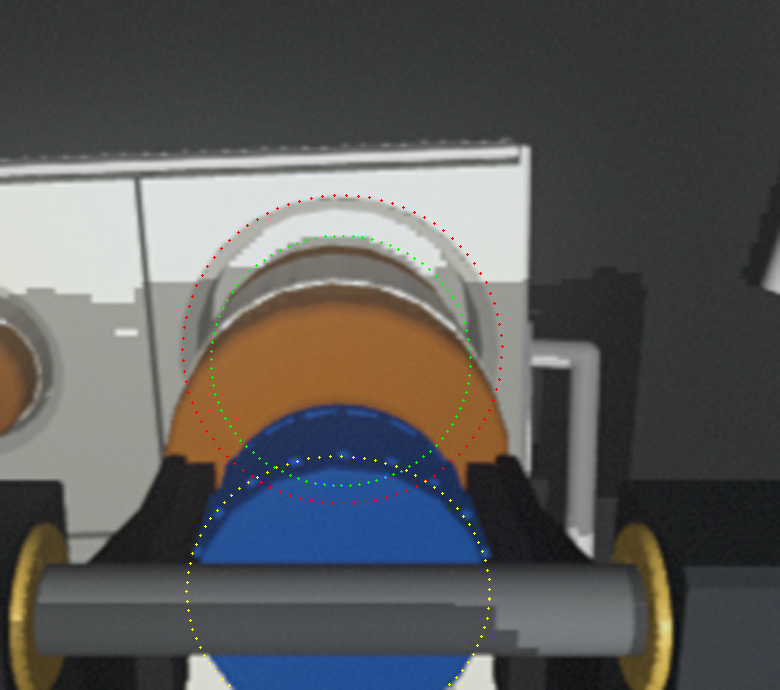

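View pics/s14.png

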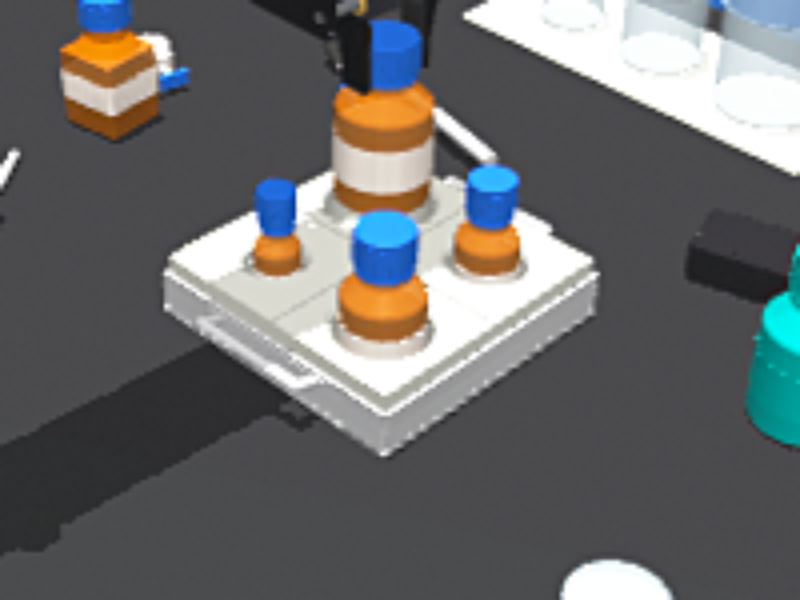

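Emit:
step_arm(series=[{"ax": 0, "ay": 0, "az": 0, "x": 0, "y": 0.001, "z": 0, "claw": 25}, {"ax": 0, "ay": 0, "az": 0, "x": 0, "y": 0.0015, "z": -0.006, "claw": 25}, {"ax": 0, "ay": 0, "az": 0, "x": 0, "y": 0.0015, "z": -0.011, "claw": 25}, {"ax": 0, "ay": 0, "az": 0, "x": 0, "y": 0.0015, "z": -0.015, "claw": 25}, {"ax": 0, "ay": 0, "az": 0, "x": 0, "y": 0.0015, "z": -0.019, "claw": 25}])

```text
time_s: 31.2
tool_pos: [0.6503, 0.0364, 0.1351]
tool_rot: [-180.0, 0.0, 90.3]
force: [-0.5, -0.4, -5.0]
grip_width: 0.0441
```

Emit:
step_arm(series=[{"ax": 0, "ay": 0, "az": 0, "x": 0, "y": 0, "z": -0.006, "claw": 25}, {"ax": 0, "ay": 0, "az": 0, "x": 0, "y": 0, "z": -0.012, "claw": 25}, {"ax": 0, "ay": 0, "az": 0, "x": 0, "y": 0, "z": -0.018, "claw": 25}, {"ax": 0, "ay": 0, "az": 0, "x": 0, "y": 0, "z": -0.023, "claw": 25}, {"ax": 0, "ay": 0, "az": 0, "x": 0, "y": 0, "z": -0.027, "claw": 25}, {"ax": 0, "ay": 0, "az": 0, "x": 0, "y": 0, "z": -0.028, "claw": 25}, {"ax": 0, "ay": 0, "az": 0, "x": 0, "y": 0, "z": -0.028, "claw": 25}])

```text
time_s: 31.9
tool_pos: [0.6504, 0.0364, 0.1075]
tool_rot: [-180.0, 0.0, 90.3]
force: [-0.3, -0.1, -4.4]
grip_width: 0.0444
```

Emit:
step_arm(series=[{"ax": 0, "ay": 0, "az": 0, "x": 0, "y": 0, "z": -0.001, "claw": 25}, {"ax": 0, "ay": 0, "az": 0, "x": 0, "y": 0, "z": -0.001, "claw": 25}])

```text
time_s: 32.1
tool_pos: [0.6507, 0.0364, 0.1069]
tool_rot: [180.0, -0.0, 90.3]
force: [0.3, -0.2, -4.8]
grip_width: 0.0441
```

Emit:
step_arm(series=[{"ax": 0, "ay": 0, "az": 0, "x": 0, "y": 0, "z": -0.001, "claw": 25}, {"ax": 0, "ay": 0, "az": 0, "x": 0, "y": 0, "z": -0.001, "claw": 25}])

```text
time_s: 32.3
tool_pos: [0.6507, 0.0364, 0.1067]
tool_rot: [179.9, -0.0, 90.3]
force: [-2.3, 0.3, 2.2]
grip_width: 0.0439
```

Contact with the floor; release.

Emit:
step_arm(series=[{"ax": 0, "ay": 0, "az": 0, "x": 0, "y": 0, "z": 0, "claw": 54}, {"ax": 0, "ay": 0, "az": 0, "x": 0, "y": 0, "z": 0, "claw": 60}, {"ax": 0, "ay": 0, "az": 0, "x": 0, "y": 0, "z": 0, "claw": 70}, {"ax": 0, "ay": 0, "az": 0, "x": 0, "y": 0, "z": 0, "claw": 70}, {"ax": 0, "ay": 0, "az": 0, "x": 0, "y": 0, "z": 0.01, "claw": 70}, {"ax": 0, "ay": 0, "az": 0, "x": 0, "y": 0, "z": 0.03, "claw": 70}, {"ax": 0, "ay": 0, "az": 0, "x": 0, "y": 0, "z": 0.07, "claw": 75}, {"ax": 0, "ay": 0, "az": 0, "x": 0, "y": 0, "z": 0.11, "claw": 75}, {"ax": 0, "ay": 0, "az": 0, "x": -0.005, "y": 0.02, "z": 0.14, "claw": 75}, {"ax": 0, "ay": 0, "az": 0, "x": -0.015, "y": 0.06, "z": 0.145, "claw": 75}, {"ax": 0, "ay": 0, "az": 0, "x": -0.025, "y": 0.105, "z": 0.145, "claw": 75}, {"ax": 0, "ay": 0, "az": 0, "x": -0.035, "y": 0.15, "z": 0.145, "claw": 75}])

```text
time_s: 33.5
tool_pos: [0.6155, 0.1875, 0.2523]
tool_rot: [179.9, -0.1, 90.2]
force: [0.8, 1.0, 1.0]
grip_width: 0.0646
```

Emit:
step_arm(series=[{"ax": 0, "ay": 0, "az": 0, "x": -0.01, "y": 0.04, "z": 0, "claw": 75}, {"ax": 0, "ay": 0, "az": 0, "x": -0.02, "y": 0.08, "z": 0, "claw": 75}, {"ax": 0, "ay": 0, "az": 0, "x": -0.03, "y": 0.12, "z": 0, "claw": 75}, {"ax": 0, "ay": 0, "az": 0, "x": -0.035, "y": 0.14, "z": 0, "claw": 75}, {"ax": 0, "ay": 0, "az": 0, "x": -0.035, "y": 0.14, "z": 0, "claw": 75}, {"ax": 0, "ay": 0, "az": 0, "x": -0.035, "y": 0.14, "z": 0, "claw": 75}])

```text
time_s: 34.1
tool_pos: [0.5812, 0.3248, 0.2508]
tool_rot: [179.9, 0.1, 90.2]
force: [-0.0, -0.8, 0.8]
grip_width: 0.065
```

```bash
python3 - <<'E'
from fit import *
im=vision.read_camera('top'); c=cam('top')
cv2.imwrite('pics/t15.png',im[:,:,::-1])
cv2.imwrite('pics/s15.png',vision.read_camera('side')[:,:,::-1])
for k,g in {'25':(.5484,.0312),'50':(.6546,-.0665),'100':(.5527,-.0708),'250':(.6503,.0354)}.items():
    h,d=H[k]; b=topdisk(im,c,g,h+.006,d);print(k,np.round(b,4),'off',np.hypot(b[1]-g[0],b[2]-g[1]).round(4))
E
```

```text
25 [8.51157e+01 5.48400e-01 2.98000e-02] off 0.0014
50 [ 7.85802e+01  6.52600e-01 -6.49000e-02] off 0.0026
100 [ 1.116355e+02  5.513000e-01 -6.840000e-02] off 0.0028
250 [1.028553e+02 6.489000e-01 3.580000e-02] off 0.0015
```

View pics/t15.png

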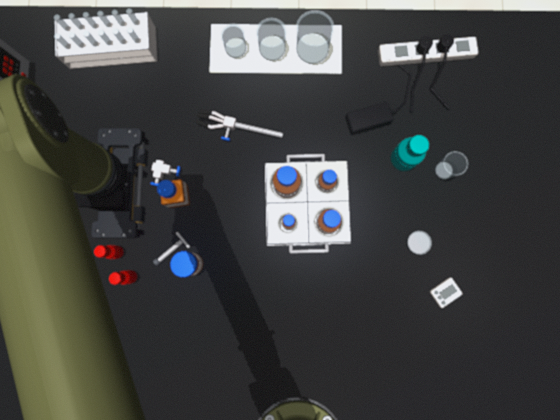

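View pics/s15.png

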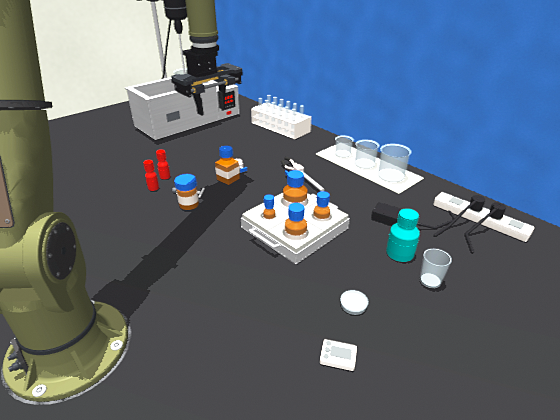

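All four bottles stand in their pockets, the square bottle (166,188) and the jar (183,264) are where they were, and the gripper is clear of everything at z 0.25.

```bash
python3 -c "
from cell import workorder
print(workorder.sign_off())"
```

```text
the job is handed in; nothing more can be done
None
```

All four round amber bottles are standing in their matching pockets, and the job is handed in at about 34 s of the 106 s allowed. I gripped each bottle by its cap, lowered it slowly until the floor contact showed, and let go. The contact readings were only a few newtons (at most 7 N).

The last top-camera check put each cap close to its pocket's axis, against the 10 mm allowed:

| Bottle | Offset from pocket axis |
|---|---|
| bottle_25 | 1.4 mm |
| bottle_50 | 2.6 mm |
| bottle_100 | 2.8 mm |
| bottle_250 | 1.5 mm |

In the last top and side pictures all four look upright. The square bottle and the wide jar stand where they started, judged by eye. The red and turquoise look-alikes were left alone, and the open gripper is clear at about 0.25 m height.

**Where readings disagreed:** the wrist and top cameras differed by 2–3 mm on where the held bottles sat, about what the calibration allows. I placed in between the two, and no sideways jamming force appeared on the way down.

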